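# Fit the battery and snap the cover onto a smoke alarm

### The job

Finish the battery change on the smoke alarm: lay the fresh battery flat into its bay with the terminals at the contacts, then set the cover on the base, notch over the key rib, and press it straight down until all three clips have snapped under the rim and it sits fully home. Press firmly but feel for the snap and stop: the thin plastic cracks under a hard shove (over about 38 N). Leave the finished alarm lying flat where it is on the book and do not disturb anything else.

Things in the scene. Friction and masses are not known exactly. Their poses are not given: they have to be found in the camera images.
- alarm: base of the smoke alarm, lying loose and flat on a closed hardback book (200 x 150 mm, 8 to 30 mm thick, which does not move), open side up (about 220 g): white, round, 108 mm across. Origin: centre of its underside, z up. Battery bay on its -y side; on the +y side a circuit board with sounder and smoke chamber, up to 7 mm above the deck.
- deck (a point): centre of the base's flat top (deck), 14 mm above its origin, same axes. The rim: 102 mm across at the deck, tapering out to 108 mm at 8 mm height, where it overhangs a 98 mm neck. The cover's hooks snap under this overhang; the ribs inside the cover come to rest on the deck.
- key (a point): top of the key rib at the base's +x edge, 56 mm from its axis, 13 mm high: the only thing that stands out past the rim (to 60 mm from the axis), 8 mm wide, narrowed to 4 mm at the top. The cover's notch goes over it.
- bay (a point): centre of the battery bay's floor, on the base at x 0, y -18, z 14 mm, same axes. Bay 51 mm (x) by 29 mm (y) inside, walls 7.5 mm high, tops flared outward 2 mm; the long sides have only short posts near the corners, so their middle 29 mm is free for fingers. Brass contacts on the +x end wall, next to the key rib.
- battery: fresh block battery, grey and steel case, lying flat on the desk (46 g): 48.5 mm long (x, terminals included), 26.5 mm wide (y), 17.5 mm high. Origin: centre of its underside. The two round terminals are on its +x end.
- battery_terminals (a point): the middle of the battery's terminal end, 24.25 mm along its +x, at half its height; it must lie at the bay's +x end
- cover: cover of the alarm, lying loose on the desk right way up (about 120 g): white round cap, 120 mm across, 49 mm high, slotted skirt. Origin: centre of its lower edge, z up. Fully home, its origin is 1 mm above the base's origin on the same axis, all axes parallel, its top 50 mm over the book. The thin plastic cracks if cover and base are pushed together with over 38 N.
- cover_top (a point): centre of the flat top of the cover's horn housing, 49 mm above its origin; the place to press. The housing is the part to hold: 58 mm (x) by 40 mm (y), standing 14.5 mm above the roof (34.5 to 49 mm over the origin), with a round test button towards +x.
- notch (a point): the notch in the cover's skirt at +x, 59 mm from its axis, at the lower edge: 13 mm wide, 15 mm high. It must stand over the key rib: turned more than about 0.07 rad away, the skirt lands on the rib and the cover stays up.
- hook (a point): foot of one of the three clip arms (14 mm wide, in gaps of the skirt at 60, 180, 300 degrees from +x). Inward hooks, sloped below: laid on the rim up to 2.5 mm off they centre the cover, which then stands about 7 mm above its seat. Pressed, they spread; the push rises to 12 to 22 N, gives way as they snap (maybe one by one), then rises hard. If one hangs, press nearer to it.
- bracket: the alarm's ceiling plate, a flat white spoked ring 106 mm across, 4 mm thick, two small hooks on it; leave it. Origin: centre of underside.
- screwdriver: screwdriver 170 mm long with black handle; leave it. Origin: underside, middle of its length.
- stapler: black desk stapler 135 mm long, 52 mm high; leave it. Origin: centre of underside.
- handset: black telephone handset 160 x 48 x 22 mm lying flat; leave it. Origin: centre of underside.
- tin: round metal screw tin, 60 mm across, 26 mm high; leave it. Origin: centre of underside.
- mug: blue mug, 80 mm across, 92 mm high; leave it. Origin: centre of underside.
- tape_dispenser: black tape dispenser 125 mm long, 68 mm high; leave it. Origin: centre of underside.
Things that resemble listed ones, but are neither listed nor needed, are in the scene too. Of the things like the cover, leave any that is blue, orange or purple; of the rest the larger one is meant.

How it is judged:
By the outcome, as a careful person would: the job done as asked, in the order asked, and still so for the second after the job is handed in, with the robot touching nothing.
It also fails if it takes over 72 s, if anything falls off the work surface, if the arm or the gripper's body presses on something with over 40 N, if the wrist force passes 120 N, or if a joint passes its speed limit or range.

### The arm

A 6-joint arm with a two-finger parallel gripper is mounted at the origin on the work surface. World frame = base frame: x ahead of the robot, y to its left, z up, the work surface at z = 0. Lengths are in mm, angles in rad, forces in N, time in s.
With the tool pointing down it reaches from about 200 to 875 mm from the base axis. Payload 3.4 kg.
Tool frame: the origin (TCP) lies at the very end of the fingers, on their centre line; the grasp point (between the pads) lies 19 mm behind it; z points along the fingers, y is the line along which they close (so a half turn about z gives the same grasp; the last joint's range is limited). The gripper opens to 94 mm and grips with 3 to 60 N. Pads are 16 mm wide; open, the fingers measure 119 mm over their backs; the gripper's body (75 mm by 177 mm) begins 78 mm behind the grasp point.
Start: joints at [-1.47, 0.276, 1.505, -0, 1.361, -0.121], TCP at [126.488, -560.951, 205.493] pointing down, gripper open.
Joint ranges: [-2.89, 2.89], [-0.75, 2.08], [0.22, 2.7], [-1.18, 4.32], [0.11, 2.71], [-2.7, 2.7]. Speed limits (rad/s): [2.57, 2.57, 3.14, 3.14, 3.14, 3.14].

### API

Orientations are given as a 3x3 rotation matrix whose columns are the frame's x, y, z axes.
In Python, from station import ctrl, optics, ticket gives the robot as it stands.
- The arm moves only by the tool move_arm, never from a script. Its argument "targets" is a list that holds one entry, the list of rows, each a list of 5 numbers: the closure, from 0 (fully open) to 1 (shut), then the shift along the tool's x, y, z in mm, then the turn about the tool's z in rad. In form: [[[gripper, tx, ty, tz, yaw], ...]]. A call has 1 to 20 rows; each row is the pose to reach, as a shift and turn from the pose commanded when the call began, along the tool's axes at that moment; what a row does not reach only later rows make up. A row lasts 1/8 s, in which the tool goes at most 62.5 mm and 10.7 degrees, less where a joint would pass 70% of its speed; a pose out of reach is approached as far as the arm can. A call with a gripper value outside its range is refused whole. The fingers move at their own pace and stop on an object; "squeeze" is the grip in N (left out, the last holds). Time passes only in rows, so rows that repeat a pose let the fingers close. It gives the time, the measured TCP pose, the force, the opening and the grip force at its end, in the units of the state.
- ctrl.read_state(): the state, without advancing time (a new reading comes with each control period).
- optics.camera(name): name is "side" or "top" or "wrist"; returns (picture, depth): 400x640x3 uint8, red, green, blue; 400x640 float32, mm along the optical axis (not along the pixel's ray), 0 where there is no reading.
- optics.camera_info(name): a dict with "fx", "fy", "cx", "cy" (pixels), "R" (3x3) and "t" (3): a world point X has camera coordinates R X + t. Camera axes: x right, y down, z forward; pixel columns grow to the right and rows downward; lengths in mm; the calibration is good to about 2 mm. A picture is of the moment at which its call begins: read the wrist's pose just before it. camera_info takes no time and is no camera call; for the wrist camera it gives the pose at the moment of the call.
- ticket.hand_in(): hands the job in; it is judged then, once.
The state is a dict: "time_s": time; "joint_positions": joint angles; "joint_vel": joint speeds; "tau": joint torques, N m; "eef_pos": TCP position; "tool_rot": TCP orientation; "contact_force": force on the tool from outside, world axes, zero at the start; "wrist_torque": the same for the moment, N m; "finger_gap": finger opening in mm; "finger_force": force on a finger pad.
Only numpy, scipy, OpenCV 4.12 (cv2) and the standard library are available. Lean on these libraries where they do the work, as an engineer would, in place of code of your own. Each camera call takes 0.05 s, during which the arm holds its last target. There are 200 camera calls.

## Working session

There is one attempt and no reset: what is moved stays moved. The work goes in short steps, Python scripts to look and compute and a tool call to move; the robot and the scene stay as the last step left them, time stands still between calls to the robot, and variables do not carry over. Pictures are saved under pics/ and viewed, at most 10 in all, crops included, and the job is handed in when it is done.

Besides the shell and the picture viewer there is one more tool, called by a JSON object that holds its "op" and its "data". move_arm: Moves the arm, as the interface text tells. Its arguments: {"type":"object","properties":{"targets":{"type":"array","items":{"type":"array","items":{"type":"array","items":{"type":"number"}}}},"squeeze":{"type":"number"}},"required":["targets"]}

```bash
mkdir -p pics; cat > h.py <<'E'
import numpy as np, cv2
from station import ctrl, optics, ticket
def cam(n):
    i=optics.camera_info(n); p,d=optics.camera(n); return p,d,i
def pts(d,i):
    v,u=np.mgrid[:400,:640]
    c=np.stack([(u-i['cx'])/i['fx']*d,(v-i['cy'])/i['fy']*d,d],-1)
    return (c-np.array(i['t']))@np.array(i['R'])
def ray(i,u,v,z):
    R=np.array(i['R']);c=-R.T@np.array(i['t'])
    r=R.T@np.array([(u-i['cx'])/i['fx'],(v-i['cy'])/i['fy'],1])
    return c+r*(z-c[2])/r[2]
def proj(i,X):
    c=np.array(i['R'])@np.array(X)+np.array(i['t']);return i['fx']*c[0]/c[2]+i['cx'],i['fy']*c[1]/c[2]+i['cy']
def save(n,p): cv2.imwrite('pics/'+n,cv2.cvtColor(p,cv2.COLOR_RGB2BGR))
E
python3 - <<'E'
from h import *
for n in('top','side'):
    p,d,i=cam(n); save(n+'.png',p); np.savez(n+'.npz',p=p,d=d,**{k:np.array(i[k]) for k in i})
    print(n,i)
print(ctrl.read_state())
E
```

```text
top {'fx': 372.55442652982185, 'fy': 372.55442652982185, 'cx': 309.0789659394443, 'cy': 199.3078160142493, 'R': array([[-0.01567398, -0.99983179, -0.00952466],
       [-0.99405704,  0.01660834, -0.10758605],
       [ 0.10772615,  0.00778175, -0.99415015]]), 't': array([  6.82304075, 545.15003514, 960.35678943])}
side {'fx': 502.8972827580628, 'fy': 502.8972827580628, 'cx': 311.942426425648, 'cy': 195.33439930393607, 'R': array([[-9.40424537e-01, -3.40001221e-01, -9.27609508e-04],
       [-2.65692616e-01,  7.36587941e-01, -6.21969163e-01],
       [ 2.12153541e-01, -5.84668603e-01, -7.83041187e-01]]), 't': array([ 484.64528534,  161.14809524, 1233.59199488])}
{'time_s': 0.1, 'joint_positions': array([-1.46998264e+00,  2.76559204e-01,  1.50596000e+00,  4.29726083e-05,
        1.36069806e+00, -1.20967503e-01]), 'joint_vel': array([-0.00091355, -0.00161937, -0.00308282,  0.00038261, -0.00084916,
        0.00124374]), 'tau': array([ 9.01887870e-04, -4.05457127e+01, -2.37779117e+01,  7.03991647e-02,
        2.99482327e-02, -4.53213249e-05]), 'eef_pos': array([ 126.46145125, -560.4259732 ,  204.69412677]), 'tool_rot': array([[ 9.75509187e-01,  2.19958656e-01, -1.21691320e-04],
       [ 2.19958561e-01, -9.75507870e-01,  1.62059064e-03],
       [ 2.37752098e-04, -1.60766810e-03, -9.99998679e-01]]), 'contact_force': array([-0.66508424,  0.01332412, -0.59164105]), 'wrist_torque': array([-0.01289539, -0.02594497,  0.03511378]), 'finger_force': 0.0, 'finger_gap': 93.6062907407199}
```

View pics/top.png

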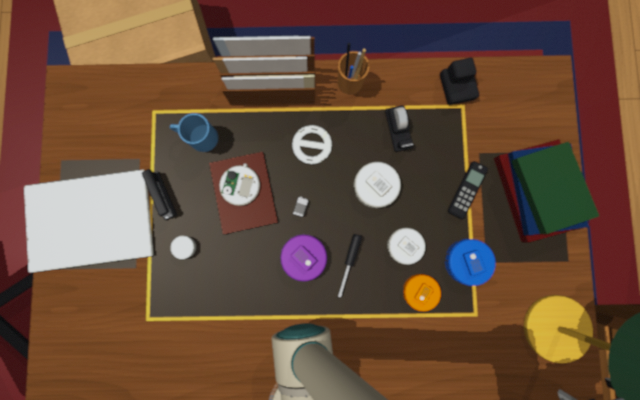

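View pics/side.png

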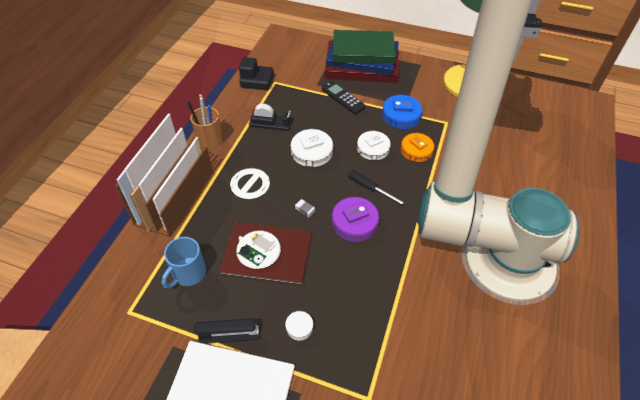

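The top view shows the base on the book at about (240,187), the battery at (301,207), the large white cover at (377,185) and a smaller white cover at (406,245). Next I'll get coarse positions and zoomed crops.

```bash
python3 - <<'E'
from h import *
T=[]
for n,cs in(('top',[(240,187),(301,207),(377,185)]),('side',[(259,249),(305,208),(312,147)])):
    z=np.load(n+'.npz');i={k:z[k] for k in('fx','fy','cx','cy','R','t')}
    P=pts(z['d'],i)
    row=[]
    for (u,v) in cs:
        r=16 if u in(301,305) else 30
        row.append(cv2.resize(z['p'][v-r:v+r,u-r:u+r],(266,266),interpolation=cv2.INTER_CUBIC))
        print(n,u,v,P[v,u].round(1), np.percentile(P[v-4:v+5,u-4:u+5,2],[5,50,95]).round(1))
    T.append(np.hstack(row))
save('crops.png',np.vstack(T))
z=np.load('top.npz');i={k:z[k] for k in('fx','fy','cx','cy','R','t')};P=pts(z['d'],i)
for q in[(225,215),(262,222),(255,165)]:print('book',P[q[1],q[0]].round(1))
print('desk',P[170,300].round(1))
g=z['p'].astype(int); m=((g.min(2)>140)&(g.max(2)-g.min(2)<40)).astype(np.uint8)
n,l,s,c=cv2.connectedComponentsWithStats(m)
for k in range(1,n):
    if s[k,4]>40:print(s[k],c[k].round(1))
E
```

```text
top 240 187 [582.1 183.   24.1] [21.2 23.6 29.1]
top 301 207 [526.1  20.1  17.3] [13.5 16.6 19.4]
top 377 185 [ 578.  -180.4   46.7] [45.8 48.1 51.8]
side 259 249 [584.3 189.5  23.1] [21.6 24.8 28.2]
side 305 208 [522.2  33.9  23.2] [12.3 17.7 21.3]
side 312 147 [ 575.7 -167.4   35.3] [31.8 38.6 50.7]
book [508.5 226.3   9.1]
book [487.9 125.8  11.2]
book [643.9 144.5  12. ]
desk [629.9  22.    1.4]
[214  36  96   5 312] [262.   37.8]
[223  57  84   4 238] [264.3  58.4]
[222  75  90   5 277] [264.6  77.2]
[397 108  10  18 133] [401.9 116.2]
[292 125  40  39 884] [311.4 144.2]
[ 355  162   45   45 1598] [377.1 184.2]
[220 164  39  41 982] [240.4 186.1]
[   24   170   128   102 10693] [ 86.7 220.7]
[297 197  11   8  64] [301.8 200.8]
[ 389  228   36   36 1027] [406.4 245.8]
[171 236  23  23 432] [181.8 246.9]
[339 266  10  31  79] [343.5 281.2]
[278 340  30  47 675] [287.6 362.2]
[274 391   7   9  48] [277.3 395.8]
[287 391  25   9 113] [299.7 396.4]
```

View pics/crops.png

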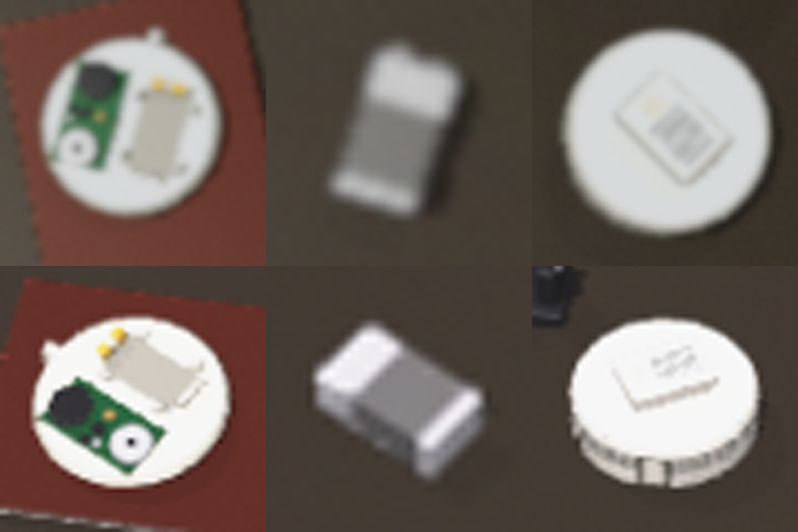

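```bash
cat >> h.py <<'E'
def shift(p):  # world target TCP -> tool shift from current measured pose
    s=ctrl.read_state(); return np.array(s['tool_rot']).T@(np.array(p)-s['eef_pos'])
E
python3 - <<'E'
from h import *
i=optics.camera_info('wrist');s=ctrl.read_state()
R=s['tool_rot'];c=-i['R'].T@i['t'];print(i['fx'],i['cx'],i['cy'],(R.T@(c-s['eef_pos'])).round(1));print((i['R']@R).round(3))
print(shift([520,20,300]))
z=np.load('top.npz');I={k:z[k] for k in('fx','fy','cx','cy','R','t')}
print('base',ray(I,240.0,186.5,26),'cover',ray(I,377.1,184.2,34),'bat',ray(I,301,206,17.5),'key',ray(I,244.6,164.5,26))
E
```

```text
286.3256525430659 321.9786760112694 201.25705189748857 [  75.6   -0.7 -179.3]
[[ 0.     1.     0.   ]
 [-0.966  0.    -0.259]
 [-0.259 -0.     0.966]]
[ 511.59279113 -479.80111483  -94.4130047 ]
base [583.18780978 182.65416806  26.        ] cover [ 581.96947185 -183.01054784   34.        ] bat [528.7785488   20.05870331  17.5       ] key [642.91107335 170.48131703  26.        ]
```

{"op": "move_arm", "data": {"targets": [[[0,528,-268,35,0],[0,528,-268,35,0],[0,528,-268,35,0],[0,528,-268,35,0],[0,528,-268,35,0],[0,528,-268,35,0],[0,528,-268,35,0],[0,528,-268,35,0],[0,528,-268,35,0],[0,528,-268,35,0],[0,528,-268,35,0],[0,528,-268,35,0],[0,528,-268,35,0]]]}}

```text
time_s: 1.72
eef_pos: [581.6, -184.3, 170.6]
tool_rot: [[0.976, 0.219, -0.0], [0.219, -0.976, -0.0], [-0.001, 0.0, -1.0]]
contact_force: [0.4, 0.4, 0.8]
finger_gap: 93.9
finger_force: 0.0
```

```bash
python3 - <<'E'
from h import *
s=ctrl.read_state();print(s['time_s'],s['eef_pos'],s['joint_positions'],s['joint_vel'].round(3))
p,d,i=cam('wrist'); save('w1.png',p); np.savez('w1.npz',p=p,d=d,**{k:np.array(i[k]) for k in i})
print(proj(i,[582,-183,49]), shift([528,22,110]))
E
```

```text
1.725 [ 581.60394377 -184.32844216  170.57659756] [-4.20595777e-01  3.48943534e-01  1.48444140e+00 -5.09348575e-04
  1.30848281e+00  9.29997214e-01] [-0.004 -0.003 -0.002  0.005 -0.001  0.002]
(np.float64(321.52738074625614), np.float64(196.14401127908658)) [  -7.3251924  -213.15169705   60.61390937]
```

View pics/w1.png

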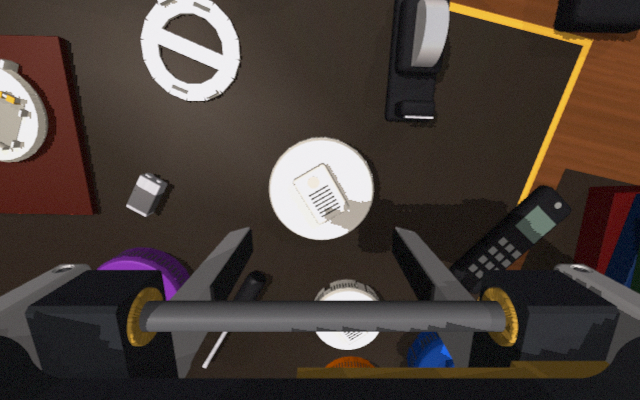

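The picture shows the cover at about (321,189). The button at (312,181) lies towards the upper left, so the cover's +x points that way. I'll measure its housing by depth.

```bash
cat >> h.py <<'E'
def load(f):
    z=np.load(f);return z['p'],z['d'],{k:z[k] for k in('fx','fy','cx','cy','R','t')}
def rectxy(mask,i,z):
    """largest contour of mask -> rect on plane z"""
    c=max(cv2.findContours(mask.astype(np.uint8),cv2.RETR_EXTERNAL,cv2.CHAIN_APPROX_NONE)[0],key=cv2.contourArea)
    w=np.array([ray(i,u,v,z)[:2] for u,v in c[:,0]],np.float32)
    return cv2.minAreaRect(w),w
E
python3 - <<'E'
from h import *
p,d,i=load('w1.npz')
P=pts(d,i); Z=P[...,2]
reg=np.hypot(P[...,0]-582,P[...,1]+183)<75
roof=reg&(np.hypot(P[...,0]-582,P[...,1]+183)<55)
print(np.percentile(Z[roof],[2,10,30,50,70,90,98]).round(1))
sub=(cv2.medianBlur(Z.astype(np.float32),3)>42)&roof
m=cv2.morphologyEx(sub.astype(np.uint8),cv2.MORPH_OPEN,np.ones((3,3)))
r,w=rectxy(m,i,49);print('housing',r)
g=p.min(2);white=((g>110)&reg).astype(np.uint8)
white=cv2.morphologyEx(white,cv2.MORPH_CLOSE,np.ones((15,15)))
c=max(cv2.findContours(white,cv2.RETR_EXTERNAL,cv2.CHAIN_APPROX_NONE)[0],key=cv2.contourArea)
for z in(0,34):
    w=np.array([ray(i,u,v,z)[:2] for u,v in c[:,0]],np.float32);print(z,cv2.fitEllipse(w))
u=slice(135,245);save('c1.png',cv2.resize(np.hstack([p[135:245,265:380],cv2.cvtColor(m[135:245,265:380]*255,cv2.COLOR_GRAY2RGB)]),None,fx=3.4,fy=3.4,interpolation=cv2.INTER_CUBIC))
E
```

```text
[ 34.   35.3 266.3 284.9 293.4 303.9 305.5]
housing ((427.1468505859375, -213.96975708007812), (242.53321838378906, 678.3785400390625), 12.634929656982422)
0 ((576.7625122070312, -182.90936279296875), (129.8558349609375, 130.61639404296875), 106.7940444946289)
34 ((584.3992919921875, -181.37794494628906), (117.23451232910156, 117.9211654663086), 106.79381561279297)
```

View pics/c1.png

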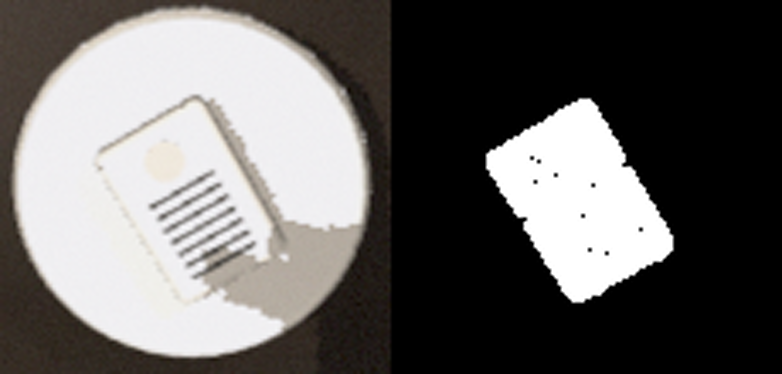

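{"op": "move_arm", "data": {"targets": [[[0,10,-220,60,0],[0,10,-220,60,0],[0,10,-220,60,0],[0,10,-220,60,0],[0,10,-220,60,0],[0,10,-220,60,0],[0,10,-220,60,0]]]}}

```text
time_s: 2.65
eef_pos: [544.8, 31.8, 111.0]
tool_rot: [[0.976, 0.218, 0.001], [0.218, -0.976, -0.001], [0.001, 0.001, -1.0]]
contact_force: [-0.2, -0.2, 0.7]
finger_gap: 94.2
finger_force: 0.0
```

The crop shows a clean housing rectangle with the button at its upper-left end. I'll refine the housing pose and measure the battery.

```bash
python3 - <<'E'
from h import *
p,d,i=load('w1.npz')
P=pts(d,i); Z=P[...,2]
roof=(np.hypot(P[...,0]-582,P[...,1]+183)<55)&(Z>42)&(Z<60)
m=cv2.morphologyEx(roof.astype(np.uint8),cv2.MORPH_CLOSE,np.ones((3,3)))
r,w=rectxy(m,i,49);print('housing',r, 'medZ',np.median(Z[m>0]))
print('button',ray(i,265+165/3.4,135+160/3.4,49))
p,d,i=cam('wrist');np.savez('w2.npz',p=p,d=d,**{k:np.array(i[k]) for k in i})
P=pts(d,i);Z=P[...,2]
m=((np.hypot(P[...,0]-529,P[...,1]-20)<45)&(Z>10)&(Z<26)).astype(np.uint8)
m=cv2.morphologyEx(m,cv2.MORPH_OPEN,np.ones((3,3)));print(np.percentile(Z[m>0],[5,50,95]).round(1))
r,w=rectxy(m,i,17.5);print('bat',r)
u,v=map(int,proj(i,[529,20,17]));print(u,v)
c=lambda a:a[v-50:v+50,u-60:u+60]
save('b1.png',cv2.resize(np.hstack([c(p),cv2.cvtColor(c(m)*255,cv2.COLOR_GRAY2RGB)]),None,fx=3.3,fy=3.3,interpolation=cv2.INTER_CUBIC))
E
```

```text
housing ((583.6876831054688, -181.31149291992188), (57.86925506591797, 39.83919143676758), 42.94306564331055) medZ 49.091133978482446
button [ 595.26865967 -171.27791431   49.        ]
[13.3 17.7 18.8]
bat ((529.6184692382812, 24.821224212646484), (27.600753784179688, 49.43486785888672), 71.00103759765625)
330 220
```

View pics/b1.png

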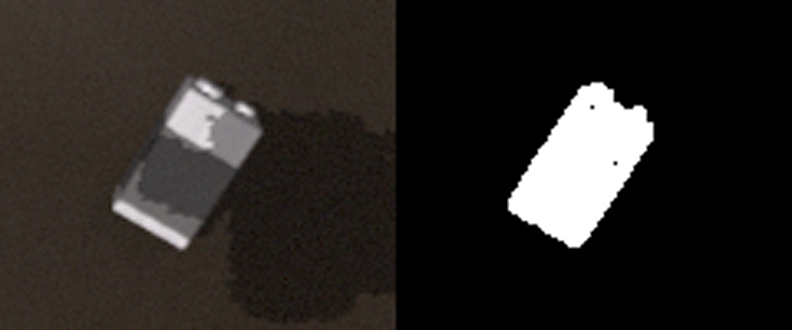

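The crop shows the terminals at the upper-right end of the battery, giving a battery yaw of about −19°. Next I'll look at the base from above.

{"op": "move_arm", "data": {"targets": [[[0,75,-130,-40,0],[0,75,-130,-40,0],[0,75,-130,-40,0],[0,75,-130,-40,0],[0,75,-130,-40,0],[0,75,-130,-40,0]]]}}

```text
time_s: 3.45
eef_pos: [588.0, 175.0, 150.0]
tool_rot: [[0.976, 0.218, -0.001], [0.218, -0.976, -0.001], [-0.001, 0.001, -1.0]]
contact_force: [-0.3, -0.5, -0.5]
finger_gap: 94.0
finger_force: 0.0
```

```bash
python3 - <<'E'
from h import *
p,d,i=load('w2.npz');P=pts(d,i);Z=P[...,2]
m=((np.hypot(P[...,0]-529,P[...,1]-24)<45)&(Z>15)&(Z<26)).astype(np.uint8)
m=cv2.morphologyEx(m,cv2.MORPH_OPEN,np.ones((3,3)));r,w=rectxy(m,i,17.5);print('bat',r)
s=ctrl.read_state();print(s['time_s'],s['eef_pos'],s['joint_positions'].round(2))
p,d,i=cam('wrist');np.savez('w3.npz',p=p,d=d,**{k:np.array(i[k]) for k in i})
P=pts(d,i);Z=P[...,2]
r=np.hypot(P[...,0]-583,P[...,1]-183)
print('book z',np.median(Z[(r>64)&(r<72)&(P[...,0]<583)&(Z<30)]),'deck',np.percentile(Z[(r<48)&(Z<60)],[10,25,50,75,90]).round(1))
u,v=map(int,proj(i,[583,183,25]));print(u,v)
save('a1.png',cv2.resize(p[v-75:v+75,u-100:u+100],None,fx=4,fy=4,interpolation=cv2.INTER_CUBIC))
E
```

```text
bat ((527.9432983398438, 24.989879608154297), (26.829008102416992, 46.157310485839844), 71.00115203857422)
3.45 [587.99991113 175.03624057 150.01320257] [ 0.18  0.37  1.51 -0.    1.27  1.53]
book z 10.35650826122582 deck [23.6 24.1 24.8 25.9 30.8]
314 198
```

View pics/a1.png

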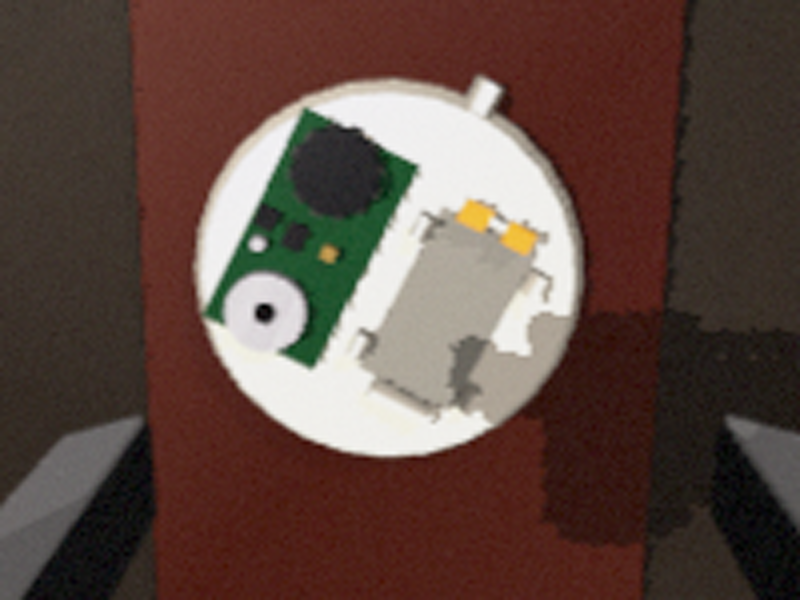

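The base is clear here: key rib at crop (485,90), contacts at (475,215) and (520,235), bay pointing down-left. I'll fit the circle and the yaw.

```bash
python3 - <<'E'
from h import *
p,d,i=load('w3.npz');P=pts(d,i);Z=P[...,2];a=p.astype(int)
red=(a[...,0]>1.7*a[...,1])&(a[...,0]>40)
reg=np.hypot(P[...,0]-583,P[...,1]-183)<75
m=((~red)&(a.max(2)>95)&reg).astype(np.uint8)
m=cv2.morphologyEx(m,cv2.MORPH_CLOSE,np.ones((25,25)));m=cv2.morphologyEx(m,cv2.MORPH_OPEN,np.ones((15,15)))
c=max(cv2.findContours(m,cv2.RETR_EXTERNAL,cv2.CHAIN_APPROX_NONE)[0],key=cv2.contourArea)
for z in(18.4,24.4):
    w=np.array([ray(i,u,v,z)[:2] for u,v in c[:,0]],np.float32);print(z,cv2.fitEllipse(w))
# deck points by depth (flat top) circle
dm=((Z>21.5)&(Z<60)&reg).astype(np.uint8);dm=cv2.morphologyEx(dm,cv2.MORPH_CLOSE,np.ones((5,5)));dm=cv2.morphologyEx(dm,cv2.MORPH_OPEN,np.ones((15,15)))
c=max(cv2.findContours(dm,cv2.RETR_EXTERNAL,cv2.CHAIN_APPROX_NONE)[0],key=cv2.contourArea)
w=np.array([ray(i,u,v,24.4)[:2] for u,v in c[:,0]],np.float32);print('deck',cv2.fitEllipse(w),cv2.minEnclosingCircle(w))
full=lambda x,y:(314-100+x/4,198-75+y/4)
ang=lambda A,B:np.degrees(np.arctan2(*(A-B)[[1,0]]))
print('key',ray(i,*full(487,88),23.4),ray(i,*full(480,108),18.4))
g=((a[...,1]>a[...,0]*1.3)&(a[...,1]>a[...,2]*1.15)&(a[...,1]>50)&reg).astype(np.uint8)
g=cv2.morphologyEx(g,cv2.MORPH_CLOSE,np.ones((25,25)));print('pcb',rectxy(g,i,26)[0])
y=((a[...,0]>150)&(a[...,2]<90)&(a[...,1]>100)&reg).astype(np.uint8)
n,l,s,cc=cv2.connectedComponentsWithStats(y)
print([(s[k,4],ray(i,*cc[k],30).round(1)) for k in range(1,n) if s[k,4]>8])
# bay floor: beige grey
f=((a[...,0]-a[...,2]>15)&(a[...,0]>120)&(a[...,0]<215)&(a[...,0]-a[...,1]<25)&reg&(a[...,2]>95)).astype(np.uint8)
f=cv2.morphologyEx(f,cv2.MORPH_CLOSE,np.ones((5,5)));f=cv2.morphologyEx(f,cv2.MORPH_OPEN,np.ones((5,5)));r,w=rectxy(f,i,24.4);print('bay',r)
print(full(475,215),full(520,235))
for q in((375,372),(420,225),(450,400)):print(p[int(full(*q)[1]),int(full(*q)[0])])
E
```

```text
18.4 ((588.6377563476562, 189.40171813964844), (106.49095916748047, 111.61363983154297), 62.295040130615234)
24.4 ((590.0518798828125, 189.45761108398438), (104.43505859375, 109.4588394165039), 62.2950553894043)
deck ((588.8762817382812, 188.9376678466797), (102.11458587646484, 103.22798919677734), 71.91632080078125) ((590.6589965820312, 188.59463500976562), 53.806209564208984)
key [644.3874452  173.54952752  23.4       ] [638.55931817 173.85956291  18.4       ]
pcb ((594.69873046875, 211.6229248046875), (32.9558219909668, 62.695274353027344), 74.88494873046875)
[(np.int32(36), array([612.1, 170. ,  30. ])), (np.int32(38), array([608.8, 157.1,  30. ])), (np.int32(184), array([484.5, -86.9,  30. ]))]
bay ((579.9024047851562, 162.6987762451172), (49.485679626464844, 56.7340087890625), 74.80799865722656)
(332.75, 176.75) (344.0, 181.75)
[195 189 178]
[238 238 234]
[143 137 128]
```

{"op": "move_arm", "data": {"targets": [[[0,0,0,0,-3.1416],[0,0,0,0,-3.1416],[0,0,0,0,-3.1416],[0,0,0,0,-3.1416],[0,0,0,0,-3.1416],[0,0,0,0,-3.1416],[0,0,0,0,-3.1416],[0,0,0,0,-3.1416],[0,0,0,0,-3.1416],[0,0,0,0,-3.1416],[0,0,0,0,-3.1416],[0,0,0,0,-3.1416],[0,0,0,0,-3.1416],[0,0,0,0,-3.1416],[0,0,0,0,-3.1416],[0,0,0,0,-3.1416],[0,0,0,0,-3.1416],[0,0,0,0,-3.1416],[0,0,0,0,-3.1416],[0,0,0,0,-3.1416]]]}}

```text
time_s: 6.0
eef_pos: [555.1, 163.3, 27.3]
tool_rot: [[-0.701, -0.486, 0.521], [-0.463, 0.867, 0.185], [-0.542, -0.112, -0.833]]
contact_force: [0.7, -0.3, 0.9]
finger_gap: 94.0
finger_force: 0.0
```

```bash
cat >> h.py <<'E'
def base(p,d,i,c=(588,187),h=24.4):
    P=pts(d,i);Z=P[...,2];a=p.astype(int)
    reg=np.hypot(P[...,0]-c[0],P[...,1]-c[1])<72
    dm=((Z>h-3)&(Z<60)&reg).astype(np.uint8);dm=cv2.morphologyEx(dm,cv2.MORPH_CLOSE,np.ones((5,5)));dm=cv2.morphologyEx(dm,cv2.MORPH_OPEN,np.ones((15,15)))
    k=max(cv2.findContours(dm,cv2.RETR_EXTERNAL,cv2.CHAIN_APPROX_NONE)[0],key=cv2.contourArea)
    w=np.array([ray(i,u,v,h)[:2] for u,v in k[:,0]],np.float32);print('deck',cv2.fitEllipse(w))
    g=((a[...,1]>a[...,0]*1.3)&(a[...,1]>a[...,2]*1.15)&(a[...,1]>50)&reg).astype(np.uint8)
    g=cv2.morphologyEx(g,cv2.MORPH_CLOSE,np.ones((25,25)));print('pcb',rectxy(g,i,h+1.6)[0])
    y=((a[...,0]>150)&(a[...,2]<90)&(a[...,1]>100)&reg&(Z<60)).astype(np.uint8)
    n,l,s,cc=cv2.connectedComponentsWithStats(y)
    print([(s[k,4],ray(i,*cc[k],h+5.6).round(1)) for k in range(1,n) if s[k,4]>8])
E
python3 - <<'E'
from h import *
s=ctrl.read_state();print(s['time_s'],s['eef_pos'],s['joint_positions'].round(2))
p,d,i=cam('wrist');np.savez('w4.npz',p=p,d=d,**{k:np.array(i[k]) for k in i})
base(*load('w3.npz'));base(p,d,i)
E
```

```text
6.0 [555.10214405 163.29614771  27.33644159] [0.06 0.29 2.28 1.57 0.15 2.7 ]
deck ((588.8815307617188, 188.96017456054688), (102.15704345703125, 103.26888275146484), 72.13658905029297)
pcb ((594.69873046875, 211.6229248046875), (32.9558219909668, 62.695274353027344), 74.88494873046875)
[(np.int32(36), array([612.1, 170. ,  30. ])), (np.int32(38), array([608.8, 157.1,  30. ]))]
deck ((586.1360473632812, 188.07522583007812), (103.57994842529297, 110.16975402832031), 97.15509796142578)
pcb ((592.1408081054688, 210.20806884765625), (33.28820037841797, 63.13528823852539), 75.74152374267578)
[(np.int32(74), array([603.7, 157.3,  30. ])), (np.int32(65), array([607.2, 169.7,  30. ])), (np.int32(12), array([586.8, 202.3,  30. ]))]
```

The half turn was resolved the wrong way round, and the arm ran into the joint 6 limit and tilted. The contact force is small. I'll lift a little to see which pose shifts are now measured from.

{"op": "move_arm", "data": {"targets": [[[0,0,0,-40,0.3],[0,0,0,-40,0.3]]]}}

```text
time_s: 6.3
eef_pos: [528.4, 157.4, 40.5]
tool_rot: [[-0.795, -0.257, 0.549], [-0.184, 0.965, 0.186], [-0.578, 0.047, -0.815]]
contact_force: [0.8, 0.3, 0.3]
finger_gap: 93.5
finger_force: 0.0
```

```bash
python3 - <<'E'
from h import *
s=ctrl.read_state();print(s['time_s'],s['eef_pos'],s['joint_positions'].round(3),s['tool_rot'].round(3),s['contact_force'])
p,d,i=cam('side'); save('s2.png',np.vstack([cv2.resize(p[130:330,150:410],(780,600))]))
E
```

```text
6.3 [528.39545435 157.4191304   40.53265594] [0.049 0.238 2.351 1.858 0.166 2.704] [[-0.795 -0.257  0.549]
 [-0.184  0.965  0.186]
 [-0.578  0.047 -0.815]] [0.80558407 0.28042986 0.28582294]
```

View pics/s2.png

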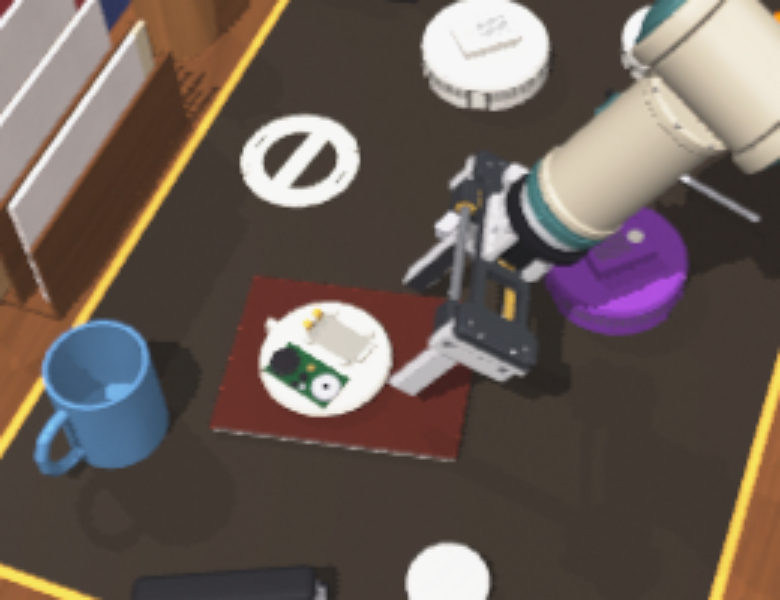

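The picture shows the gripper tilted beside the base, clear of everything, with the base undisturbed. I'll turn joint 6 off its limit and watch the tilt.

{"op": "move_arm", "data": {"targets": [[[0,0,0,-60,-0.7],[0,0,0,-60,-0.7],[0,0,0,-60,-0.7],[0,0,0,-60,-0.7]]]}}

```text
time_s: 6.85
eef_pos: [497.3, 144.7, 84.8]
tool_rot: [[-0.43, -0.712, 0.555], [-0.768, 0.612, 0.189], [-0.474, -0.345, -0.81]]
contact_force: [-0.8, 0.6, -1.0]
finger_gap: 93.5
finger_force: 0.0
```

```bash
python3 - <<'E'
from h import *
s=ctrl.read_state();print(s['time_s'],s['eef_pos'],s['joint_positions'].round(3),s['tool_rot'].round(3),s['contact_force'])
E
```

```text
6.85 [497.29060069 144.70202126  84.84108602] [0.005 0.093 2.356 1.123 0.208 2.704] [[-0.43  -0.712  0.555]
 [-0.768  0.612  0.189]
 [-0.474 -0.345 -0.81 ]] [-0.84903621  0.58192029 -1.0189344 ]
```

Shifts are measured from the pose actually reached, so the tilt persists. I'll fit a kinematic model to the logged states and model the arm's solver, to find a commandable sequence that brings the tool back to vertical.

```bash
cat > kin.py <<'E'
import numpy as np
from scipy.optimize import least_squares
from scipy.spatial.transform import Rotation as Ro
lo=np.array([-2.89,-.75,.22,-1.18,.11,-2.7]);hi=np.array([2.89,2.08,2.7,4.32,2.71,2.7])
S=[([-1.46998,.27656,1.50596,0,1.360698,-.120968],[126.46,-560.43,204.69]),([-.420596,.348944,1.48444,-.0005,1.30848,.93],[581.604,-184.328,170.577]),
([.049,.238,2.351,1.858,.166,2.704],[528.395,157.419,40.533]),([.005,.093,2.356,1.123,.208,2.704],[497.29,144.70,84.84])]
T2=np.array([[-0.795,-0.257,0.549],[-0.184,0.965,0.186],[-0.578,0.047,-0.815]])
T3=np.array([[-0.43,-0.712,0.555],[-0.768,0.612,0.189],[-0.474,-0.345,-0.81]])
def fk(q,k):
    h,a1,L1,a3,L2,Lt,y,s4,c=k
    R=Ro.from_euler('z',q[0]);R2=R*Ro.from_euler('y',q[1]);R3=R2*Ro.from_euler('y',q[2])
    R6=R3*Ro.from_euler('z',s4*q[3])*Ro.from_euler('y',q[4])*Ro.from_euler('z',q[5]*y+c)
    p=np.array([0,0,h])+R.apply([a1,0,0])+R2.apply([0,0,L1])+R3.apply([a3,0,L2])+R6.apply([0,0,Lt])
    return p,R6
E
python3 - <<'E'
from kin import *
R0=np.array([[.9755,.21996,0],[.21996,-.9755,0.0016],[.0002,-.0016,-1]])
best=None
for s4 in(1,-1):
  for y in(1,-1):
    for c in(0,np.pi/2,np.pi,-np.pi/2):
      def f(x):
        k=list(x)+[y,s4,c];e=[]
        for q,p in S:e+=list(fk(q,k)[0]-p)
        for (q,_),R in zip([S[0],S[2],S[3]],[R0,T2,T3]):e+=list(100*(fk(q,k)[1].as_matrix()-R).ravel())
        return e
      r=least_squares(f,[330,0,400,0,400,250])
      if best is None or r.cost<best[0]:best=(r.cost,r.x,y,s4,c,np.round(f(r.x)[:12],1))
print(best)
np.save('k.npy',list(best[1])+[best[2],best[3],best[4]])
E
```

```text
(np.float64(4965.668363800003), array([ 519.47362309, -270.3937874 ,  858.60846057,  217.16001481,
        665.04440333,  781.92156475]), 1, 1, 1.5707963267948966, array([-69.4,  -4. ,   6.8, -26. , -64.6,  -8.5,  -2.9,  -7.6,  -3.9,
         3.6,   3.4,   5.6]))
```

```bash
sed -i 's/R.apply(\[a1,0,0\])/R.apply([a1,69.3,0])/' kin.py
python3 - <<'E'
from kin import *
R0=np.array([[.9755,.21996,0],[.21996,-.9755,0.0016],[.0002,-.0016,-1]])
def f(x,w=1):
    k=list(x)+[1,1,np.pi/2];e=[]
    for q,p in S:e+=list(fk(q,k)[0]-p)
    e+=list(fk([0.18,.37,1.51,0,1.27,1.53],k)[0]*.2-np.array([588,175,150])*.2)
    return e+list(.02*(x-np.array([330,0,400,0,400,250])))
r=least_squares(f,[330,0,400,0,400,250]);print(r.cost,r.x,np.round(f(r.x)[:15],1))
k=list(r.x)+[1,1,np.pi/2];np.save('k.npy',k)
for (q,_),R in zip([S[0],S[2],S[3]],[R0,T2,T3]):print(np.abs(fk(q,k)[1].as_matrix()-R).max())
# solver emulation: bounded LSQ along the interpolated path
def ik(q,p,R,w):
    g=lambda q:np.r_[fk(q,k)[0]-p,w*(fk(q,k)[1].inv()*R).as_rotvec()]
    return least_squares(g,np.clip(q,lo+1e-6,hi-1e-6),bounds=(lo,hi)).x
q0=np.array([.18,.37,1.51,0,1.27,1.53]);p0,Rr=fk(q0,k)
for w in(50,100,200,400,800):
    q=q0.copy()
    for n in range(1,21):
        th=min(n*.1867,3.1416)
        q=ik(q,p0,Rr*Ro.from_euler('z',th),w)
    p,R=fk(q,k);print(w,q.round(2),p.round(0),R.as_matrix()[:,2].round(2))
E
```

```text
22.169665645066868 [149.1538986    2.53997241 619.55897646  62.50774151 422.21120886
 390.68023865] [-0.1 -0.4 -0.  -0.4  0.1  0.2 -0.6 -0.2  0.2  0.8 -0.2 -0.1 -0.7  0.4
 -0.4]
0.00016358394441178561
0.0005860740212285387
0.0004751704190780748
50 [0.11 0.12 2.26 1.9  0.11 2.7 ] [584. 176. 145.] [ 0.7   0.18 -0.69]
100 [0.11 0.13 2.26 1.9  0.11 2.7 ] [583. 176. 135.] [ 0.68  0.18 -0.71]
200 [0.11 0.18 2.27 1.9  0.11 2.7 ] [576. 172.  99.] [ 0.64  0.17 -0.75]
400 [0.08 0.33 2.31 1.88 0.11 2.7 ] [537. 155.   2.] [ 0.5   0.15 -0.86]
800 [0.02 0.53 2.4  1.81 0.11 2.7 ] [ 430.  119. -119.] [ 0.23  0.11 -0.97]
```

The kinematic model fits to under 1 mm, and a bounded least-squares solver with about 350 mm/rad reproduces the incident. I'll use it to search for a safe straightening sequence.

```bash
cat >> kin.py <<'E'
import os
k=np.load('k.npy') if os.path.exists('k.npy') else None
def ik(q,p,R,w):
    g=lambda q:np.r_[fk(q,k)[0]-p,w*(fk(q,k)[1].inv()*R).as_rotvec()]
    return least_squares(g,np.clip(q,lo+1e-6,hi-1e-6),bounds=(lo,hi),max_nfev=30,xtol=1e-5,ftol=1e-5).x
def step(q,row,w=350,n=12):
    p0,R0=fk(q,k);G=p0+R0.apply(row[:3]);yaw=row[3];out=[]
    for j in range(1,n+1):
        fr=min(1,j*62.5/(np.linalg.norm(row[:3])+1e-9));fy=np.sign(yaw)*min(abs(yaw),j*.1867)
        q=ik(q,p0+fr*(G-p0),R0*Ro.from_euler('z',fy),w);out.append(fk(q,k)[0])
    return q,np.array(out)
E
cat > search.py <<'E'
from kin import *
from multiprocessing import Pool
q3=np.array([.005,.093,2.356,1.123,.208,2.7])
def run(seed):
    g=np.random.default_rng(seed);q=q3.copy();seq=[]
    try:
        for s in range(2):
            p,R=fk(q,k)
            T=np.array([g.uniform(200,650),g.uniform(-350,250),g.uniform(180,600)])
            if s and g.random()<.4: T=p
            row=np.r_[R.inv().apply(T-p),g.choice([0,g.uniform(-2.5,2.5)])]
            q,o=step(q,row);seq.append(row.round(2).tolist())
            if o[:,2].min()<80 or np.hypot(o[:,0],o[:,1]).min()<230:return 9,seq,q
        return np.arccos(-fk(q,k)[1].as_matrix()[2,2]),seq,q
    except Exception as e:return 9,seq,q
if __name__=='__main__':
    with Pool() as P:res=P.map(run,range(400))
    res.sort(key=lambda r:r[0])
    for r in res[:6]:print(round(r[0],3),r[1],r[2].round(2),fk(r[2],k)[0].round(0))
E
nproc; time OMP_NUM_THREADS=1 timeout 300 python3 search.py
```

```text
4
0.532 [[-81.19, 40.69, -515.74, 0.0], [378.69, -149.46, 89.1, 0.0]] [-1.6  -0.17  1.82  0.48  1.72  2.13] [ 241. -237.  327.]
0.552 [[223.81, -397.83, -233.25, 0.0], [-373.19, 476.96, -258.5, 0.0]] [-1.66 -0.75  1.51  0.86  2.54  2.7 ] [252. 181. 531.]
0.553 [[-79.95, -401.59, -415.97, -0.89], [-359.71, 239.38, -90.01, 1.85]] [-2.24 -0.72  1.65  0.42  2.71  2.7 ] [247.  95. 484.]
0.569 [[111.5, -291.14, -431.52, 0.0], [-147.13, 386.73, 30.76, -0.08]] [-1.18 -0.75  1.89  0.62  1.98  2.7 ] [247. 134. 392.]
0.572 [[-165.16, 4.07, -519.27, 0.0], [0.0, 0.0, 0.0, 0.01]] [-1.91 -0.74  1.41  1.03  2.67  2.7 ] [291. 160. 570.]
0.578 [[-107.78, 33.15, -483.02, 0.0], [0.0, 0.0, 0.0, 0.0]] [-1.62 -0.75  1.58  0.82  2.41  2.7 ] [268. 147. 514.]
real	0m24.900s
user	1m28.802s
sys	0m0.165s
```

```bash
python3 - <<'E'
s=open('search.py').read()
s=s.replace("range(2)","range(3)").replace("g.uniform(200,650),g.uniform(-350,250),g.uniform(180,600)","g.uniform(-900,900),g.uniform(-700,700),g.uniform(-200,1000)").replace("if s and g.random()<.4: T=p","if g.random()<.25: T=p").replace("range(400)","range(1000)").replace("min()<80","min()<120").replace("min()<230","min()<210").replace("g.choice([0,g.uniform(-2.5,2.5)])","g.choice([0,g.uniform(-3,3)])")
s=s.replace("if o[:,2]","p,R=fk(q,k);wr=p-R.apply([0,0,k[5]])\n            if np.hypot(*wr[:2])<150 or q[2]>2.69:return 9,seq,q\n            if o[:,2]").replace("min()<120","min()<80")
open('search.py','w').write(s)
E
time OMP_NUM_THREADS=1 timeout 400 python3 search.py
```

```text
0.332 [[0.0, 0.0, 0.0, 0.0], [-16.97, 1019.85, -567.52, -2.46], [604.87, 499.95, -678.98, 0.0]] [-0.05  0.15  0.84  0.39  2.13  1.32] [485. 172. 572.]
0.342 [[0.0, 0.0, 0.0, 0.0], [0.0, 0.0, 0.0, 0.0], [-182.92, 641.1, -246.83, -2.93]] [ 1.44  0.22  1.76 -0.14  0.84  2.7 ] [ 54. 622. 162.]
0.41 [[-400.96, 389.96, -847.4, -0.52], [465.17, -422.61, -40.57, -1.87], [0.0, 0.0, 0.0, 0.57]] [-2.89 -0.59  0.31  2.81  2.47  1.72] [554.  -9. 729.]
0.411 [[-250.04, 647.1, -999.5, -2.95], [519.44, 632.0, 195.12, -0.13], [0.0, 0.0, 0.0, 0.0]] [-0.15  0.28  0.79  0.27  1.75  1.  ] [709.  66. 536.]
0.451 [[-258.73, 209.1, -835.19, 0.0], [0.0, 0.0, 0.0, -1.42], [817.99, 7.97, 151.9, 0.0]] [-2.89 -0.75  0.22  2.68  2.27  2.07] [714. -26. 647.]
0.454 [[-244.16, 783.91, -1319.49, 0.0], [-610.93, -255.14, 17.82, 0.0], [0.0, 0.0, 0.0, 0.0]] [-1.78 -0.75  0.9   1.56  2.71  2.7 ] [300. 290. 659.]
real	0m58.245s
user	3m41.366s
sys	0m0.128s
```

```bash
cat > evo.py <<'E'
from kin import *
from multiprocessing import Pool
q3=np.array([.005,.093,2.356,1.123,.208,2.7])
def ev(a):
    q=q3.copy();pen=0
    try:
        for row in a.reshape(-1,4):
            q,o=step(q,row,n=14)
            p,R=fk(q,k);wr=p-R.apply([0,0,k[5]])
            pen+=max(0,140-o[2:,2].min())*.005+max(0,240-np.hypot(o[:,0],o[:,1]).min())*.005+max(0,150-np.hypot(*wr[:2]))*.005+max(0,-o[:,0].min())*.003+max(0,abs(o[:,1]).max()-550)*.003
        return np.arccos(-fk(q,k)[1].as_matrix()[2,2])+pen
    except Exception:return 9.
def show(a):
    q=q3.copy()
    for row in a.reshape(-1,4):
        q,o=step(q,row,n=14);p,R=fk(q,k);print(row.round(2).tolist(),q.round(2),p.round(0),R.as_matrix()[:,2].round(3),o[:,2].min().round(0))
if __name__=='__main__':
    g=np.random.default_rng(1)
    sc=np.tile([500,500,500,1.5],3)
    seed=[np.array([0,0,0,0,-16.97,1019.85,-567.52,-2.46,604.87,499.95,-678.98,0]),np.array([0,0,0,0,-182.92,641.1,-246.83,-2.93,0,0,0,0]),np.array([-250.04,647.1,-999.5,-2.95,519.44,632.0,195.12,-.13,0,0,0,0])]
    pop=[s+g.normal(size=12)*sc*.25 for s in seed for _ in range(32)]+[g.normal(size=12)*sc for _ in range(64)]
    with Pool() as P:
        f=list(P.map(ev,pop));arch=sorted(zip(f,map(tuple,pop)))[:24]
        for it in range(14):
            new=[]
            for _ in range(72):
                a,b,c=(np.array(arch[j][1]) for j in g.integers(0,len(arch),3))
                m=a+(.7*(b-c) if g.random()<.5 else 0)+g.normal(size=12)*sc*.3*.85**it*(g.random(12)<.4)
                m[3::4]=np.clip(m[3::4],-3,3);new.append(m)
            arch=sorted(arch+list(zip(P.map(ev,new),map(tuple,new))))[:24]
    print(arch[0][0],arch[1][0],arch[5][0]);show(np.array(arch[0][1]))
    np.save('evo.npy',[x[1] for x in arch])
E
time OMP_NUM_THREADS=1 timeout 500 python3 evo.py
```

```text
0.2932946061216972 0.29984771627780044 0.3174373955464946
[53.89, -118.88, -58.41, -0.05] [-0.4   0.01  2.21  0.8   0.57  2.7 ] [527.  20. 148.] [ 0.555  0.189 -0.81 ] 112.0
[-249.99, 605.13, -348.74, -2.96] [ 1.73  0.05  1.56 -0.47  1.42  2.7 ] [ 24. 505. 340.] [ 0.421  0.177 -0.89 ] 162.0
[-241.57, 146.87, 17.12, 0.24] [ 1.6  -0.4   2.07 -0.23  1.28  2.7 ] [  8. 253. 241.] [ 0.211  0.198 -0.957] 241.0
real	2m12.657s
user	8m6.172s
sys	0m0.210s
```

```bash
cat > beam.py <<'E'
from kin import *
import sys
from multiprocessing import Pool
def one(a):
    q,row=a
    try:
        q2,o=step(q,row,n=14);p,R=fk(q2,k);wr=p-R.apply([0,0,k[5]])
        pen=max(0,140-o[3:,2].min())*.005+max(0,240-np.hypot(o[:,0],o[:,1]).min())*.005+max(0,150-np.hypot(*wr[:2]))*.005+max(0,-20-o[:,0].min())*.003+max(0,abs(o[:,1]).max()-560)*.003
        return np.arccos(np.clip(-R.as_matrix()[2,2],-1,1))+pen,q2
    except Exception:return 9.,q
def beam(q0,depth,W=10,N=90,seed=0):
    g=np.random.default_rng(seed);B=[(9,q0,[])]
    best=(9,)
    with Pool() as P:
        for dd in range(depth):
            J=[(q,np.r_[g.normal(size=3)*g.choice([150,500]),g.choice([0,g.uniform(-3,3)])],h) for _,q,h in B for _ in range(N if dd else N*W//2)]
            r=P.map(one,[(j[0],j[1]) for j in J])
            B=sorted([(a[0],a[1],j[2]+[j[1]]) for a,j in zip(r,J)],key=lambda t:t[0])[:W]
            print(dd,[round(b[0],3) for b in B[:5]])
            if B[0][0]<best[0]:best=B[0]
    q=q0
    for row in best[2]:
        q,o=step(q,row,n=14);p,R=fk(q,k);print(row.round(2).tolist(),q.round(2),p.round(0),R.as_matrix()[:,2].round(3),o[:,2].min().round(0))
if __name__=='__main__':
    beam(np.array(eval(sys.argv[1])),int(sys.argv[2]),seed=int(sys.argv[3]))
E
time OMP_NUM_THREADS=1 timeout 500 python3 beam.py "[.005,.093,2.356,1.123,.208,2.7]" 5 0
```

```text
0 [np.float64(0.431), np.float64(0.601), np.float64(0.626), np.float64(0.626), np.float64(0.626)]
1 [np.float64(0.186), np.float64(0.245), np.float64(0.339), np.float64(0.39), np.float64(0.398)]
2 [np.float64(0.149), np.float64(0.167), np.float64(0.173), np.float64(0.173), np.float64(0.175)]
3 [np.float64(0.044), np.float64(0.047), np.float64(0.081), np.float64(0.087), np.float64(0.102)]
4 [np.float64(0.011), np.float64(0.011), np.float64(0.015), np.float64(0.019), np.float64(0.02)]
[-651.52, 103.15, -896.59, 0.0] [-1.68 -0.73  1.08  1.17  2.71  2.7 ] [249. 242. 630.] [ 0.401  0.118 -0.908] 124.0
[-148.0, -344.06, 639.44, 0.0] [-2.64 -0.75  0.22  2.91  2.22  2.7 ] [700. 220. 641.] [ 0.405  0.009 -0.914] 623.0
[-102.11, 621.09, 531.3, 0.0] [-2.89 -0.75  0.22  2.84  2.63  2.41] [577.  19. 612.] [-0.003 -0.148 -0.989] 610.0
[-783.3, -343.28, 563.98, -1.32] [-1.94 -0.75  0.22  3.08  2.54  2.24] [296. 538. 609.] [ 0.057  0.058 -0.997] 608.0
[23.82, 224.64, 232.57, -1.57] [-2.33 -0.75  0.22  3.15  2.6   0.33] [451. 377. 608.] [ 0.005  0.01  -1.   ] 608.0
real	2m5.991s
user	7m54.089s
sys	0m0.165s
```

```bash
sed -i 's/        return np.arccos/        pen+=.4*max(0,abs(q2[3])-.9)+.5*max(0,q2[4]-1.9)\n        return np.arccos/' beam.py
sed -i 's/g.choice(\[0,g.uniform(-3,3)\])/g.choice([0,g.uniform(-3,3),g.uniform(-3,3)])/' beam.py
time OMP_NUM_THREADS=1 timeout 500 python3 beam.py "[.005,.093,2.356,1.123,.208,2.7]" 5 3
```

```text
0 [np.float64(0.626), np.float64(0.626), np.float64(0.626), np.float64(0.626), np.float64(0.626)]
1 [np.float64(0.573), np.float64(0.576), np.float64(0.577), np.float64(0.597), np.float64(0.615)]
2 [np.float64(0.363), np.float64(0.371), np.float64(0.393), np.float64(0.404), np.float64(0.421)]
3 [np.float64(0.261), np.float64(0.272), np.float64(0.305), np.float64(0.324), np.float64(0.324)]
4 [np.float64(0.23), np.float64(0.23), np.float64(0.23), np.float64(0.23), np.float64(0.26)]
[115.62, -292.22, -46.28, -2.44] [-0.61  0.2   1.91  0.74  0.78  0.23] [ 631. -131.  169.] [ 0.555  0.189 -0.81 ] 101.0
[-15.78, -139.58, -73.12, -2.69] [-0.47 -0.06  2.04  0.63  0.8  -2.14] [541. -14. 225.] [ 0.555  0.189 -0.81 ] 191.0
[490.65, 353.82, -403.39, 2.54] [ 1.73 -0.14  1.47 -0.44  1.66  2.7 ] [ 33. 401. 453.] [ 0.399  0.192 -0.897] 242.0
[-287.55, 32.2, 132.33, 0.0] [ 1.75 -0.29  2.07 -0.19  1.23  2.7 ] [-51. 276. 216.] [ 0.146  0.175 -0.974] 216.0
[183.76, 104.27, -184.23, -1.67] [ 0.91 -0.36  1.58 -0.01  1.68  0.14] [128. 274. 432.] [ 0.146  0.175 -0.974] 264.0
real	1m44.158s
user	6m14.524s
sys	0m0.127s
```

The model sequence works by ratcheting: with joint 6 at its stop, sideways pushes lean the tool back. I'll run the first step, a feasible move that frees joint 6, and re-plan from the real state.

{"op": "move_arm", "data": {"targets": [[[0,115,-290,-46,-2.44],[0,115,-290,-46,-2.44],[0,115,-290,-46,-2.44],[0,115,-290,-46,-2.44],[0,115,-290,-46,-2.44],[0,115,-290,-46,-2.44],[0,115,-290,-46,-2.44],[0,115,-290,-46,-2.44],[0,115,-290,-46,-2.44],[0,115,-290,-46,-2.44],[0,115,-290,-46,-2.44],[0,115,-290,-46,-2.44],[0,115,-290,-46,-2.44],[0,115,-290,-46,-2.44]]]}}

```text
time_s: 8.6
eef_pos: [626.3, -131.0, 164.9]
tool_rot: [[0.792, 0.259, 0.553], [0.184, -0.965, 0.189], [0.582, -0.048, -0.812]]
contact_force: [0.6, -0.4, -0.5]
finger_gap: 93.8
finger_force: 0.0
```

```bash
cat > st.py <<'E'
from h import *
s=ctrl.read_state();print(round(s['time_s'],2),s['eef_pos'].round(1),s['joint_positions'].round(4).tolist(),s['tool_rot'][:,2].round(3),s['contact_force'].round(1))
E
python3 st.py
Q=$(python3 -c "
from station import ctrl
print(ctrl.read_state()['joint_positions'].clip(-2.699,2.699).round(4).tolist())")
sed -i 's/g.choice(\[150,500\])/g.choice([200,400])/' beam.py
time OMP_NUM_THREADS=1 timeout 400 python3 beam.py "$Q" 4 5
```

```text
8.6 [ 626.3 -131.   164.9] [-0.6145, 0.202, 1.9201, 0.7461, 0.7711, 0.2252] [ 0.553  0.189 -0.812] [ 0.6 -0.4 -0.5]
0 [np.float64(0.514), np.float64(0.552), np.float64(0.623), np.float64(0.624), np.float64(0.624)]
1 [np.float64(0.07), np.float64(0.327), np.float64(0.337), np.float64(0.345), np.float64(0.351)]
2 [np.float64(0.07), np.float64(0.07), np.float64(0.07), np.float64(0.07), np.float64(0.07)]
3 [np.float64(0.054), np.float64(0.058), np.float64(0.07), np.float64(0.07), np.float64(0.07)]
[94.46, -24.24, 42.67, -2.67] [-0.43  0.27  1.75  0.64  0.74 -2.12] [719. -82. 186.] [ 0.553  0.189 -0.812] 177.0
[904.01, -653.77, -752.0, -0.34] [-1.58  0.05  1.94 -0.06  1.2  -2.7 ] [  44. -378.  149.] [-0.052  0.046 -0.998] 149.0
[-571.31, 373.22, -195.83, 0.0] [-0.47  0.66  0.61  0.02  1.94 -1.6 ] [ 729. -286.  314.] [-0.052  0.046 -0.998] 164.0
[-239.88, -154.7, 136.47, 0.0] [-0.61  1.04  0.22  0.02  1.83 -1.75] [ 842. -501.  144.] [ 0.051 -0.016 -0.999] 144.0
real	1m25.899s
user	5m18.568s
sys	0m0.127s
```

{"op": "move_arm", "data": {"targets": [[[0,94,-24,43,-2.67],[0,94,-24,43,-2.67],[0,94,-24,43,-2.67],[0,94,-24,43,-2.67],[0,94,-24,43,-2.67],[0,94,-24,43,-2.67],[0,94,-24,43,-2.67],[0,94,-24,43,-2.67],[0,94,-24,43,-2.67],[0,94,-24,43,-2.67],[0,94,-24,43,-2.67],[0,94,-24,43,-2.67],[0,94,-24,43,-2.67],[0,94,-24,43,-2.67],[0,94,-24,43,-2.67]]]}}

```text
time_s: 10.48
eef_pos: [718.4, -82.0, 186.0]
tool_rot: [[-0.823, 0.128, 0.553], [0.273, 0.943, 0.189], [-0.497, 0.307, -0.811]]
contact_force: [0.8, 0.1, -0.4]
finger_gap: 93.9
finger_force: 0.0
```

```bash
python3 st.py; python3 - <<'E'
from kin import *
from station import ctrl
q0=np.clip(ctrl.read_state()['joint_positions'],lo,hi)
for w in(250,350,500):
    q,o=step(q0,np.array([904,-654,-752,-.34]),w=w,n=16);p,R=fk(q,k);print(w,q.round(2),p.round(0),R.as_matrix()[:,2].round(3));print(o[::2].round(0).tolist())
E
```

```text
10.47 [718.4 -82.  186. ] [-0.433, 0.2742, 1.7543, 0.641, 0.7411, -2.1804] [ 0.553  0.189 -0.811] [ 0.8  0.1 -0.4]
250 [-1.78  0.21  1.83 -0.27  1.09 -2.7 ] [-127. -473.  126.] [-0.238  0.029 -0.971]
[[661.0, -106.0, 184.0], [549.0, -149.0, 185.0], [442.0, -190.0, 186.0], [342.0, -231.0, 185.0], [247.0, -277.0, 179.0], [151.0, -331.0, 169.0], [46.0, -389.0, 154.0], [-68.0, -447.0, 136.0]]
350 [-1.7   0.21  1.85 -0.19  1.09 -2.7 ] [ -59. -473.  117.] [-0.167  0.02  -0.986]
[[661.0, -106.0, 184.0], [552.0, -146.0, 189.0], [451.0, -182.0, 194.0], [362.0, -217.0, 195.0], [280.0, -259.0, 191.0], [199.0, -313.0, 180.0], [108.0, -377.0, 162.0], [1.0, -443.0, 134.0]]
500 [-1.55  0.16  1.81 -0.01  1.2  -2.7 ] [  72. -456.  151.] [-0.014  0.022 -1.   ]
[[661.0, -106.0, 184.0], [556.0, -142.0, 194.0], [465.0, -168.0, 206.0], [388.0, -194.0, 212.0], [324.0, -225.0, 213.0], [266.0, -270.0, 208.0], [203.0, -334.0, 195.0], [122.0, -414.0, 170.0]]
```

{"op": "move_arm", "data": {"targets": [[[0,904,-654,-752,-0.34],[0,904,-654,-752,-0.34],[0,904,-654,-752,-0.34],[0,904,-654,-752,-0.34],[0,904,-654,-752,-0.34],[0,904,-654,-752,-0.34],[0,904,-654,-752,-0.34],[0,904,-654,-752,-0.34],[0,904,-654,-752,-0.34],[0,904,-654,-752,-0.34],[0,904,-654,-752,-0.34]]]}}

```text
time_s: 11.85
eef_pos: [382.9, -102.7, 326.8]
tool_rot: [[-0.857, -0.093, 0.507], [-0.02, 0.989, 0.147], [-0.515, 0.116, -0.849]]
contact_force: [0.5, -0.6, 0.5]
finger_gap: 93.9
finger_force: 0.0
```

```bash
python3 st.py; cat > roll.py <<'E'
from kin import *
from station import ctrl
import sys
q0=np.clip(ctrl.read_state()['joint_positions'],lo,hi);p,R0=fk(q0,k)
# world-direction pushes: print tilt per row
for v in eval(sys.argv[1]):
    row=np.r_[R0.inv().apply(v[:3]),v[3]];q=q0.copy();out=[]
    for n in(3,6,9,12):
        q,o=step(q0,row,n=n);out.append((fk(q,k)[1].as_matrix()[:2,2].round(3).tolist(),fk(q,k)[0].round(0).tolist()))
    print(v,row.round(2),out)
E
python3 roll.py "[(-400,0,0,0),(-200,-200,0,0),(200,200,0,0),(-200,200,0,0),(0,400,0,0),(0,-200,0,0)]"
```

```text
11.85 [ 382.9 -102.7  326.8] [-1.0015, -0.2951, 1.9152, 0.5423, 1.3783, -2.7002] [ 0.507  0.147 -0.849] [ 0.5 -0.6  0.5]
(-400, 0, 0, 0) [ 342.71   36.93 -202.94    0.  ] [([0.359, 0.062], [256.0, -82.0, 335.0]), ([0.138, -0.031], [145.0, -56.0, 330.0]), ([0.108, -0.048], [129.0, -50.0, 329.0]), ([0.108, -0.048], [129.0, -50.0, 329.0])]
(-200, -200, 0, 0) [ 175.26 -179.32 -130.87    0.  ] [([0.362, 0.066], [304.0, -219.0, 342.0]), ([0.293, 0.051], [264.0, -285.0, 347.0]), ([0.293, 0.051], [264.0, -285.0, 347.0]), ([0.293, 0.051], [264.0, -285.0, 347.0])]
(200, 200, 0, 0) [-175.26  179.32  130.87    0.  ] [([0.507, 0.147], [519.0, 24.0, 327.0]), ([0.507, 0.147], [586.0, 92.0, 327.0]), ([0.507, 0.147], [586.0, 92.0, 327.0]), ([0.507, 0.147], [586.0, 92.0, 327.0])]
(-200, 200, 0, 0) [167.45 216.26 -72.08   0.  ] [([0.473, 0.128], [268.0, 31.0, 328.0]), ([0.521, 0.102], [182.0, 106.0, 327.0]), ([0.521, 0.102], [182.0, 106.0, 327.0]), ([0.521, 0.102], [182.0, 106.0, 327.0])]
(0, 400, 0, 0) [ -7.81 395.58  58.79   0.  ] [([0.507, 0.147], [386.0, 79.0, 327.0]), ([0.507, 0.147], [386.0, 267.0, 327.0]), ([0.507, 0.147], [386.0, 292.0, 327.0]), ([0.507, 0.147], [386.0, 292.0, 327.0])]
(0, -200, 0, 0) [   3.91 -197.79  -29.4     0.  ] [([0.436, 0.106], [407.0, -285.0, 338.0]), ([0.433, 0.105], [408.0, -297.0, 339.0]), ([0.433, 0.105], [408.0, -297.0, 339.0]), ([0.433, 0.105], [408.0, -297.0, 339.0])]
```

```bash
python3 roll.py "[(-500,-300,0,0),(-500,-500,0,0),(-700,-400,-100,0),(-500,-400,-150,-.5),(-300,-300,0,-.8),(-600,-200,0,-.3),(-300,-300,-100,-.5)]"
```

```text
(-500, -300, 0, 0) [ 434.25 -250.52 -297.78    0.  ] [([0.349, 0.058], [283.0, -180.0, 341.0]), ([0.181, 0.023], [188.0, -277.0, 344.0]), ([0.096, 0.064], [69.0, -412.0, 342.0]), ([0.102, 0.076], [53.0, -429.0, 344.0])]
(-500, -500, 0, 0) [ 438.15 -448.31 -327.17    0.  ] [([0.362, 0.066], [304.0, -219.0, 342.0]), ([0.244, 0.055], [221.0, -357.0, 351.0]), ([0.319, 0.166], [107.0, -539.0, 383.0]), ([0.658, 0.354], [-90.0, -673.0, 429.0])]
(-700, -400, -100, 0) [ 659.09 -342.55 -329.04    0.  ] [([0.343, 0.051], [282.0, -174.0, 317.0]), ([0.152, 0.003], [184.0, -265.0, 294.0]), ([-0.009, 0.021], [60.0, -388.0, 256.0]), ([-0.109, 0.059], [-102.0, -510.0, 209.0])]
(-500, -400, -150, -0.5) [ 5.1350e+02 -3.6681e+02 -1.8511e+02 -5.0000e-01] [([0.304, -0.149], [312.0, -149.0, 290.0]), ([0.104, -0.286], [226.0, -249.0, 233.0]), ([-0.138, -0.387], [101.0, -408.0, 126.0]), ([-0.159, -0.447], [-37.0, -483.0, 17.0])]
(-300, -300, 0, -0.8) [ 262.89 -268.98 -196.3    -0.8 ] [([0.305, -0.167], [325.0, -163.0, 332.0]), ([0.156, -0.435], [248.0, -245.0, 306.0]), ([0.095, -0.47], [231.0, -285.0, 296.0]), ([0.095, -0.47], [231.0, -285.0, 296.0])]
(-600, -200, 0, -0.3) [ 5.1797e+02 -1.4239e+02 -3.3381e+02 -3.0000e-01] [([0.318, -0.052], [277.0, -112.0, 335.0]), ([0.12, -0.188], [170.0, -137.0, 327.0]), ([-0.103, -0.3], [71.0, -171.0, 313.0]), ([-0.219, -0.269], [36.0, -231.0, 295.0])]
(-300, -300, -100, -0.5) [ 314.43 -280.59 -111.39   -0.5 ] [([0.301, -0.149], [325.0, -166.0, 290.0]), ([0.105, -0.28], [247.0, -287.0, 232.0]), ([0.034, -0.311], [217.0, -336.0, 208.0]), ([0.034, -0.311], [217.0, -336.0, 208.0])]
```

{"op": "move_arm", "data": {"targets": [[[0,659,-343,-329,0],[0,659,-343,-329,0],[0,659,-343,-329,0],[0,659,-343,-329,0],[0,659,-343,-329,0],[0,659,-343,-329,0],[0,659,-343,-329,0]]]}}

```text
time_s: 12.72
eef_pos: [333.4, -121.3, 368.5]
tool_rot: [[-0.886, -0.044, 0.462], [0.012, 0.993, 0.118], [-0.464, 0.11, -0.879]]
contact_force: [-0.1, 0.5, 0.0]
finger_gap: 93.9
finger_force: 0.0
```

```bash
python3 st.py;  python3 roll.py "[(-500,-300,0,0),(-700,-400,-100,0),(-500,-400,-150,-.1),(-400,-300,-150,0),(-300,-300,-100,0)]"
```

```text
12.72 [ 333.4 -121.3  368.5] [-1.14, -0.3382, 1.8116, 0.4878, 1.5711, -2.7036] [ 0.462  0.118 -0.879] [-0.1  0.5  0. ]
(-500, -300, 0, 0) [ 438.43 -277.37 -266.17    0.  ] [([0.29, 0.046], [242.0, -203.0, 382.0]), ([0.14, 0.029], [146.0, -309.0, 384.0]), ([0.158, 0.102], [17.0, -458.0, 396.0]), ([0.655, 0.274], [-167.0, -570.0, 531.0])]
(-700, -400, -100, 0) [ 660.42 -379.62 -282.36    0.  ] [([0.283, 0.039], [241.0, -198.0, 358.0]), ([0.103, 0.008], [143.0, -296.0, 333.0]), ([-0.025, 0.035], [11.0, -422.0, 295.0]), ([-0.028, 0.088], [-153.0, -551.0, 264.0])]
(-500, -400, -150, -0.1) [ 5.0635e+02 -3.9341e+02 -1.4608e+02 -1.0000e-01] [([0.267, 0.005], [262.0, -212.0, 338.0]), ([0.089, -0.04], [171.0, -330.0, 291.0]), ([-0.061, -0.035], [48.0, -468.0, 231.0]), ([-0.124, -0.033], [-25.0, -535.0, 197.0])]
(-400, -300, -150, 0) [ 419.28 -298.22  -88.13    0.  ] [([0.286, 0.035], [254.0, -213.0, 327.0]), ([0.108, 0.001], [160.0, -326.0, 272.0]), ([-0.011, 0.01], [64.0, -428.0, 217.0]), ([-0.011, 0.01], [64.0, -428.0, 217.0])]
(-300, -300, -100, 0) [ 307.51 -296.74  -85.93    0.  ] [([0.298, 0.042], [264.0, -237.0, 339.0]), ([0.155, 0.021], [179.0, -372.0, 298.0]), ([0.12, 0.026], [145.0, -421.0, 283.0]), ([0.12, 0.026], [145.0, -421.0, 283.0])]
```

{"op": "move_arm", "data": {"targets": [[[0,419,-298,-88,0],[0,419,-298,-88,0],[0,419,-298,-88,0],[0,419,-298,-88,0],[0,419,-298,-88,0],[0,419,-298,-88,0],[0,419,-298,-88,0],[0,419,-298,-88,0],[0,419,-298,-88,0],[0,419,-298,-88,0]]]}}

```text
time_s: 13.98
eef_pos: [331.1, -194.4, 352.6]
tool_rot: [[-0.912, 0.017, 0.409], [0.058, 0.994, 0.088], [-0.405, 0.104, -0.908]]
contact_force: [0.0, -0.9, -0.7]
finger_gap: 94.2
finger_force: 0.0
```

```bash
python3 st.py;  python3 roll.py "[(-700,-400,-100,0),(-400,-300,-150,0),(-200,-300,-200,0),(-200,-100,-200,0)]"
```

```text
13.97 [ 331.1 -194.4  352.6] [-1.1729, -0.2341, 1.7617, 0.4241, 1.5324, -2.7037] [ 0.409  0.088 -0.908] [ 0.  -0.9 -0.7]
(-700, -400, -100, 0) [ 654.56 -422.3  -230.69    0.  ] [([0.24, 0.026], [230.0, -277.0, 341.0]), ([0.084, 0.012], [120.0, -379.0, 315.0]), ([-0.018, 0.036], [-19.0, -498.0, 280.0]), ([0.328, 0.161], [-201.0, -665.0, 311.0])]
(-400, -300, -150, 0) [ 407.27 -322.09  -53.75    0.  ] [([0.243, 0.024], [243.0, -293.0, 310.0]), ([0.086, 0.005], [139.0, -407.0, 253.0]), ([-0.014, 0.013], [39.0, -505.0, 201.0]), ([-0.014, 0.013], [39.0, -505.0, 201.0])]
(-200, -300, -200, 0) [ 245.08 -323.32   73.5     0.  ] [([0.268, 0.03], [282.0, -323.0, 273.0]), ([0.142, 0.01], [214.0, -463.0, 183.0]), ([0.12, 0.009], [199.0, -492.0, 164.0]), ([0.12, 0.009], [199.0, -492.0, 164.0])]
(-200, -100, -200, 0) [ 257.33 -124.46   91.04    0.  ] [([0.246, 0.014], [254.0, -245.0, 238.0]), ([0.136, -0.017], [201.0, -280.0, 162.0]), ([0.136, -0.017], [201.0, -280.0, 162.0]), ([0.136, -0.017], [201.0, -280.0, 162.0])]
```

{"op": "move_arm", "data": {"targets": [[[0,400,-200,0,0],[0,400,-200,0,0],[0,400,-200,0,0]]]}}

```text
time_s: 14.35
eef_pos: [303.6, -209.2, 315.4]
tool_rot: [[-0.932, 0.073, 0.356], [0.101, 0.993, 0.061], [-0.349, 0.093, -0.933]]
contact_force: [-0.5, -0.1, -0.1]
finger_gap: 94.1
finger_force: 0.0
```

{"op": "move_arm", "data": {"targets": [[[0,400,-200,0,0],[0,400,-200,0,0],[0,400,-200,0,0]]]}}

```text
time_s: 14.72
eef_pos: [271.8, -222.5, 283.0]
tool_rot: [[-0.946, 0.126, 0.298], [0.143, 0.989, 0.036], [-0.29, 0.077, -0.954]]
contact_force: [-0.4, -0.6, -0.5]
finger_gap: 94.3
finger_force: 0.0
```

```bash
python3 st.py
```

```text
14.72 [ 271.8 -222.5  283. ] [-1.2369, -0.2245, 1.879, 0.3008, 1.427, -2.7037] [ 0.298  0.036 -0.954] [-0.4 -0.6 -0.5]
```

Short calls ratchet faster, at about 0.055 rad per three rows. I'll continue.

{"op": "move_arm", "data": {"targets": [[[0,400,-350,-60,0],[0,400,-350,-60,0],[0,400,-350,-60,0]]]}}

```text
time_s: 15.1
eef_pos: [246.0, -279.6, 279.5]
tool_rot: [[-0.954, 0.182, 0.238], [0.191, 0.981, 0.015], [-0.231, 0.06, -0.971]]
contact_force: [0.1, 0.4, 0.0]
finger_gap: 93.8
finger_force: 0.0
```

{"op": "move_arm", "data": {"targets": [[[0,400,-350,-60,0],[0,400,-350,-60,0],[0,400,-350,-60,0]]]}}

```text
time_s: 15.48
eef_pos: [212.4, -339.1, 280.7]
tool_rot: [[-0.954, 0.241, 0.177], [0.245, 0.97, -0.0], [-0.172, 0.043, -0.984]]
contact_force: [0.3, 0.5, 0.1]
finger_gap: 93.9
finger_force: 0.0
```

{"op": "move_arm", "data": {"targets": [[[0,400,-350,-60,0],[0,400,-350,-60,0],[0,400,-350,-60,0]]]}}

```text
time_s: 15.85
eef_pos: [171.1, -400.4, 286.3]
tool_rot: [[-0.946, 0.303, 0.117], [0.304, 0.953, -0.011], [-0.115, 0.025, -0.993]]
contact_force: [-0.2, 0.2, -0.2]
finger_gap: 94.0
finger_force: 0.0
```

```bash
python3 st.py
```

```text
15.85 [ 171.1 -400.4  286.3] [-1.432, -0.0088, 1.6563, 0.1153, 1.4677, -2.7037] [ 0.117 -0.011 -0.993] [-0.2  0.2 -0.2]
```

{"op": "move_arm", "data": {"targets": [[[0,400,-350,-60,0],[0,400,-350,-60,0],[0,400,-350,-60,0]]]}}

```text
time_s: 16.23
eef_pos: [121.8, -461.6, 295.7]
tool_rot: [[-0.928, 0.368, 0.059], [0.368, 0.93, -0.016], [-0.061, 0.006, -0.998]]
contact_force: [0.5, -0.3, -0.6]
finger_gap: 94.1
finger_force: 0.0
```

{"op": "move_arm", "data": {"targets": [[[0,400,-200,20,0],[0,400,-200,20,0],[0,400,-200,20,0]]]}}

```text
time_s: 16.6
eef_pos: [63.2, -475.9, 278.2]
tool_rot: [[-0.902, 0.433, -0.004], [0.433, 0.901, -0.018], [-0.004, -0.018, -1.0]]
contact_force: [-0.3, 0.5, 0.6]
finger_gap: 94.1
finger_force: 0.0
```

```bash
python3 st.py
```

```text
16.6 [  63.2 -475.9  278.2] [-1.5808, 0.0854, 1.57, -0.0037, 1.4683, -2.7037] [-0.004 -0.018 -1.   ] [-0.3  0.5  0.6]
```

The tool is upright again, with under 1.1° of residual tilt. Next I'll return above the base in this opposite yaw, which also calibrates the wrist camera offset.

{"op": "move_arm", "data": {"targets": [[[0,-187,823,100,-0.115],[0,-187,823,100,-0.115],[0,-187,823,100,-0.115],[0,-187,823,100,-0.115],[0,-187,823,100,-0.115],[0,-187,823,100,-0.115],[0,-187,823,100,-0.115],[0,-187,823,100,-0.115],[0,-187,823,100,-0.115],[0,-187,823,100,-0.115],[0,-187,823,128,-0.115],[0,-187,823,128,-0.115],[0,-187,823,128,-0.115],[0,-187,823,128,-0.115],[0,-187,823,128,-0.115],[0,-187,823,128,-0.115],[0,-187,823,128,-0.115],[0,-187,823,128,-0.115]]]}}

```text
time_s: 18.85
eef_pos: [586.8, 182.7, 137.3]
tool_rot: [[-0.945, 0.327, -0.003], [0.327, 0.945, -0.018], [-0.003, -0.018, -1.0]]
contact_force: [0.6, -0.4, 0.1]
finger_gap: 93.9
finger_force: 0.0
```

```bash
python3 st.py; python3 - <<'E'
from h import *
p,d,i=cam('wrist');np.savez('w5.npz',p=p,d=d,**{k:np.array(i[k]) for k in i})
print('old');base(*load('w3.npz'));print('new');base(p,d,i)
P=pts(d,i);Z=P[...,2]
m=((np.hypot(P[...,0]-529,P[...,1]-24)<45)&(Z>10)&(Z<26)).astype(np.uint8)
m=cv2.morphologyEx(m,cv2.MORPH_OPEN,np.ones((3,3)));r,w=rectxy(m,i,17.5);print('bat',r)
E
```

```text
18.85 [586.8 182.7 137.3] [0.1994, 0.3827, 1.5176, -0.0178, 1.2481, -1.0328] [-0.003 -0.018 -1.   ] [ 0.6 -0.4  0.1]
old
deck ((588.8815307617188, 188.96017456054688), (102.15704345703125, 103.26888275146484), 72.13658905029297)
pcb ((594.69873046875, 211.6229248046875), (32.9558219909668, 62.695274353027344), 74.88494873046875)
[(np.int32(36), array([612.1, 170. ,  30. ])), (np.int32(38), array([608.8, 157.1,  30. ]))]
new
deck ((587.5256958007812, 188.25502014160156), (102.28720092773438, 102.453125), 179.5651092529297)
pcb ((594.0486450195312, 211.70956420898438), (32.821842193603516, 62.87202835083008), 74.81304168701172)
[(np.int32(12), array([592.5, 205.8,  30. ])), (np.int32(38), array([612.5, 169.8,  30. ])), (np.int32(35), array([609.1, 157.2,  30. ]))]
bat ((528.1041259765625, 26.113605499267578), (30.212081909179688, 47.772613525390625), 71.05750274658203)
```

The camera agrees with itself in both yaws to about 1 mm, so the calibration is good. Base centre ≈ (588.2,188.6) and yaw ≈ −15.1°; battery ≈ (529,25) and yaw ≈ −19°. Next I'll compute the battery grasp.

```bash
python3 - <<'E'
from h import *
print(shift([529,25,60]),shift([529,25,9]))
E
```

```text
[   3.37819401 -166.60047337   80.1944597 ] [   3.5150779  -165.68203352  131.18600538]
```

{"op": "move_arm", "data": {"targets": [[[0,3.4,-166.5,80,0],[0,3.4,-166.5,80,0],[0,3.4,-166.5,80,0],[0,3.4,-166.5,80,0],[0,3.5,-165.7,131,0],[0,3.5,-165.7,131,0],[0.5,3.5,-165.7,131,0],[1,3.5,-165.7,131,0],[1,3.5,-165.7,131,0],[1,3.5,-165.7,131,0],[1,3.5,-165.7,131,0],[1,3.5,-165.7,131,0],[1,3.5,-165.7,131,0]]], "squeeze": 20}}

```text
time_s: 20.52
eef_pos: [529.2, 25.6, 8.5]
tool_rot: [[-0.946, 0.326, -0.004], [0.326, 0.945, -0.018], [-0.002, -0.019, -1.0]]
contact_force: [0.8, -0.2, -0.4]
finger_gap: 27.4
finger_force: 0.1
```

```bash
python3 st.py
```

```text
20.52 [529.2  25.6   8.5] [-0.0694, 0.3996, 1.8736, -0.0241, 0.8716, -1.293] [-0.004 -0.018 -1.   ] [ 0.8 -0.2 -0.4]
```

{"op": "move_arm", "data": {"targets": [[[1,0,0,0,0],[1,0,0,0,0],[1,0,0,0,0],[1,0,0,-40,0],[1,0,0,-80,0],[1,0,0,-80,0]]]}}

```text
time_s: 21.28
eef_pos: [532.2, 27.1, 91.3]
tool_rot: [[-0.945, 0.326, 0.003], [0.326, 0.945, -0.018], [-0.009, -0.016, -1.0]]
contact_force: [0.7, 0.1, -0.5]
finger_gap: 26.1
finger_force: 20.0
```

```bash
python3 st.py; python3 - <<'E'
from h import *
s=ctrl.read_state();e=s['eef_pos']
p,d,i=cam('wrist');np.savez('w6.npz',p=p,d=d,**{k:np.array(i[k]) for k in i})
u,v=map(int,proj(i,e));print(u,v,np.degrees(np.arctan2(s['tool_rot'][1,0],s['tool_rot'][0,0])))
save('g1.png',cv2.resize(p[max(0,v-90):v+60,u-100:u+100],None,fx=4,fy=4,interpolation=cv2.INTER_CUBIC))
print(shift([583.5,171.2,70]),shift([583.5,171.2,36]),shift([583.5,171.2,33.4]))
E
```

```text
21.27 [532.2  27.1  91.3] [-0.0663, 0.3032, 1.7713, -0.0208, 1.0632, -1.2954] [ 0.003 -0.018 -1.   ] [ 0.7  0.1 -0.5]
320 239 161.00216662632653
[ -3.20395127 153.78266441  16.78933477] [ -3.04815256 154.37938375  50.78374097] [ -3.03623854 154.42501522  53.38331321]
```

View pics/g1.png

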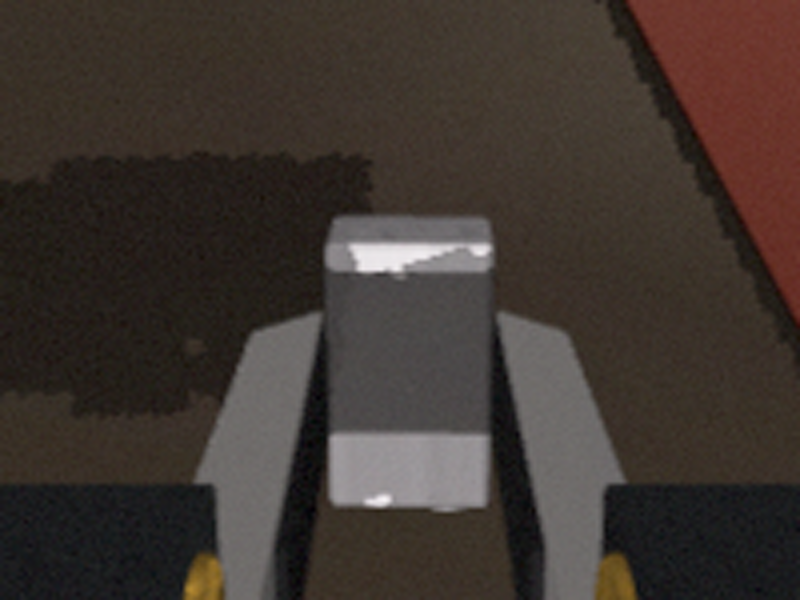

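The battery is held straight, with the minus end at the top of the picture (crop y≈243) and the terminal end at the bottom (y≈505). I'll work out its offset along the fingers.

```bash
python3 - <<'E'
from h import *
s=ctrl.read_state();R=s['tool_rot'];e=s['eef_pos'];i=optics.camera_info('wrist')
for y in(243,432,505):
    X=ray(i,220+410/4,149+y/4,e[2]+9);print(y,(R.T@(X-e)).round(1))
th=np.radians(-15.15);b=np.array([588.2,188.6])+np.array([18*np.sin(th),-18*np.cos(th)]);print(b)
E
```

```text
243 [23.8  1.3 -9.1]
432 [-8.2  1.3 -9. ]
505 [-21.4   1.3  -8.9]
[583.49575502 171.22559126]
```

{"op": "move_arm", "data": {"targets": [[[1,0,154,10,-0.069],[1,0,154,10,-0.069],[1,0,154,10,-0.069],[1,0,154,35,-0.069],[1,0,154,35,-0.069],[1,0,154,35,-0.069]]]}}

```text
time_s: 22.08
eef_pos: [579.0, 171.7, 50.0]
tool_rot: [[-0.966, 0.26, -0.006], [0.26, 0.965, -0.018], [0.001, -0.019, -1.0]]
contact_force: [0.2, -0.5, -1.0]
finger_gap: 26.1
finger_force: 20.0
```

```bash
python3 st.py; python3 - <<'E'
from h import *
s=ctrl.read_state();print(np.degrees(np.arctan2(s['tool_rot'][1,0],s['tool_rot'][0,0])),s['finger_gap'])
print(shift([583.0,171.4,36]))
p,d,i=cam('wrist');np.savez('w7.npz',p=p,d=d,**{k:np.array(i[k]) for k in i})
base(p,d,i)
s=ctrl.read_state();print(shift([583.0,171.4,36]),s['eef_pos'])
E
```

```text
22.07 [579.  171.7  50. ] [0.1841, 0.4454, 1.6548, -0.0196, 1.0506, -1.1137] [-0.006 -0.018 -1.   ] [ 0.2 -0.5 -1. ]
164.9219335700761 26.088038654476986
[-3.93835435  1.02411108 13.98106588]
deck ((582.885009765625, 189.92355346679688), (96.03282928466797, 98.46366119384766), 20.94243812561035)
pcb ((593.5753784179688, 211.75469970703125), (33.223968505859375, 62.278778076171875), 74.79501342773438)
[(np.int32(9), array([522.8, 210.7,  30. ])), (np.int32(22), array([530.5, 226.7,  30. ]))]
[-3.32327277  0.92296978 14.69842175] [579.61536687 171.64021159  50.71143005]
```

{"op": "move_arm", "data": {"targets": [[[1,-3.3,0.9,0,0],[1,-3.3,0.9,0,0],[1,-3.3,0.9,6,0],[1,-3.3,0.9,11,0],[1,-3.3,0.9,14,0],[1,-3.3,0.9,16,0],[1,-3.3,0.9,16,0]]]}}

```text
time_s: 23.0
eef_pos: [582.7, 171.7, 34.4]
tool_rot: [[-0.966, 0.26, -0.005], [0.26, 0.966, -0.018], [-0.0, -0.019, -1.0]]
contact_force: [-0.2, 0.2, -0.3]
finger_gap: 26.2
finger_force: 20.0
```

```bash
python3 st.py
```

```text
23.0 [582.7 171.7  34.4] [0.1831, 0.4656, 1.6652, -0.0201, 1.019, -1.1145] [-0.005 -0.018 -1.   ] [-0.2  0.2 -0.3]
```

{"op": "move_arm", "data": {"targets": [[[1,0,0,1,0],[1,0,0,1,0],[0.5,0,0,0.5,0],[0.5,0,0,0.5,0],[0.5,0,0,0.5,0],[0.5,0,0,-30,0],[0,0,0,-80,0],[0,0,0,-120,0],[0,0,0,-120,0],[0,0,0,-120,0]]]}}

```text
time_s: 24.25
eef_pos: [582.7, 173.9, 153.9]
tool_rot: [[-0.966, 0.26, -0.006], [0.26, 0.966, -0.018], [0.001, -0.019, -1.0]]
contact_force: [-0.4, 0.1, 0.5]
finger_gap: 83.5
finger_force: 0.0
```

```bash
python3 st.py; python3 - <<'E'
from h import *
p,d,i=cam('wrist');np.savez('w8.npz',p=p,d=d,**{k:np.array(i[k]) for k in i})
base(p,d,i)
P=pts(d,i);Z=P[...,2]
m=((np.hypot(P[...,0]-583.5,P[...,1]-171.2)<40)&(Z>36)&(Z<60)).astype(np.uint8)
m=cv2.morphologyEx(m,cv2.MORPH_OPEN,np.ones((3,3)));r,w=rectxy(m,i,41.9);print('bat',r,np.percentile(Z[m>0],[5,50,95]))
mm=m>0;A=np.c_[P[mm][:,:2]-[583,171],np.ones(mm.sum())];print(np.linalg.lstsq(A,Z[mm],rcond=None)[0])
th=np.radians(-15.1);b=np.array(r[0])-[588.2,188.6];print('in base frame',b@np.array([[np.cos(th),-np.sin(th)],[np.sin(th),np.cos(th)]]))
E
```

```text
24.25 [582.7 173.9 153.9] [0.1865, 0.3628, 1.5059, -0.0177, 1.2817, -1.1165] [-0.006 -0.018 -1.   ] [-0.4  0.1  0.5]
deck ((587.4824829101562, 188.1660919189453), (102.21673583984375, 102.38025665283203), 172.17111206054688)
pcb ((594.1464233398438, 211.64219665527344), (32.86997985839844, 62.58654022216797), 74.84297943115234)
[(np.int32(9), array([592.5, 205.9,  30. ])), (np.int32(26), array([609.3, 157.1,  30. ])), (np.int32(25), array([612.9, 169.4,  30. ]))]
bat ((582.139892578125, 172.3390655517578), (26.437341690063477, 47.619972229003906), 74.28321075439453) [40.27827311 41.69262932 42.9150746 ]
[3.44159434e-03 1.42279422e-03 4.16231115e+01]
in base frame [ -1.61482112 -17.27817247]
```

The battery sits flat in its bay, top at z≈41.7 with no slope. Now the cover: hover above it and re-measure in the grasp yaw.

```bash
python3 - <<'E'
from h import *
print(shift([585,-178,160]))
E
```

```text
[-9.38838307e+01 -3.39088850e+02 -3.25038870e-01]
```

{"op": "move_arm", "data": {"targets": [[[0,-94,-339,0,0.559],[0,-94,-339,0,0.559],[0,-94,-339,0,0.559],[0,-94,-339,0,0.559],[0,-94,-339,0,0.559],[0,-94,-339,0,0.559],[0,-94,-339,0,0.559],[0,-94,-339,0,0.559],[0,-94,-339,0,0.559],[0,-94,-339,0,0.559]]]}}

```text
time_s: 25.55
eef_pos: [586.2, -176.4, 160.9]
tool_rot: [[-0.682, 0.731, -0.004], [0.731, 0.682, -0.018], [-0.01, -0.015, -1.0]]
contact_force: [-0.5, -0.7, 0.2]
finger_gap: 93.8
finger_force: 0.0
```

```bash
python3 st.py; cat >> h.py <<'E'
def housing(p,d,i,c,zt):
    P=pts(d,i);Z=P[...,2]
    m=((np.hypot(P[...,0]-c[0],P[...,1]-c[1])<50)&(Z>zt-7)&(Z<zt+8)).astype(np.uint8)
    m=cv2.morphologyEx(m,cv2.MORPH_CLOSE,np.ones((3,3)));m=cv2.morphologyEx(m,cv2.MORPH_OPEN,np.ones((3,3)))
    r,w=rectxy(m,i,zt);print('housing',r,np.median(Z[m>0]));return r,m
E
python3 - <<'E'
from h import *
p,d,i=cam('wrist');np.savez('w9.npz',p=p,d=d,**{k:np.array(i[k]) for k in i})
s=ctrl.read_state();print(np.degrees(np.arctan2(s['tool_rot'][1,0],s['tool_rot'][0,0])))
housing(p,d,i,(584,-181),49); c=(583.7,-181.3)
print(s['eef_pos'],shift([*c,70]),shift([*c,37.5]))
E
```

```text
25.55 [ 586.2 -176.4  160.9] [-0.3943, 0.3576, 1.496, -0.0189, 1.2853, -1.1399] [-0.004 -0.018 -1.   ] [-0.5 -0.7  0.2]
133.01626545555806
housing ((582.13134765625, -181.50466918945312), (57.30760955810547, 40.27345275878906), 43.32120132446289) 48.94491407687006
[ 586.2821651  -176.58314574  161.02400587] [-0.75497319 -3.71517618 91.1038606 ] [ -0.42215193  -3.21894752 123.59836763]
```

{"op": "move_arm", "data": {"targets": [[[0,-0.3,-4.4,60,0],[0,-0.3,-4.4,91,0],[0,0,-4,112,0],[0,0,-3.9,123,0],[0,0,-3.9,123,0],[1,0,-3.9,123,0],[1,0,-3.9,123,0],[1,0,-3.9,123,0],[1,0,-3.9,123,0],[1,0,-3.9,123,0],[1,0,-3.9,123,0]]], "squeeze": 30}}

```text
time_s: 26.98
eef_pos: [583.0, -182.7, 38.4]
tool_rot: [[-0.681, 0.732, -0.004], [0.732, 0.681, -0.018], [-0.011, -0.015, -1.0]]
contact_force: [-0.5, 0.1, 3.2]
finger_gap: 57.7
finger_force: 30.0
```

```bash
python3 st.py
```

```text
26.98 [ 583.  -182.7   38.4] [-0.4058, 0.46, 1.6632, -0.0215, 1.0148, -1.1436] [-0.004 -0.018 -1.   ] [-0.5  0.1  3.2]
```

The cover is gripped. I'll lift it, carry it over the base and turn it to the base yaw.

```bash
python3 - <<'E'
from h import *
print(shift([588,187.9,110]))
E
```

```text
[267.18651699 254.90951521 -78.3798693 ]
```

{"op": "move_arm", "data": {"targets": [[[1,0,0,-30,0],[1,0,0,-78,0],[1,267,255,-78,1.013],[1,267,255,-78,1.013],[1,267,255,-78,1.013],[1,267,255,-78,1.013],[1,267,255,-78,1.013],[1,267,255,-78,1.013],[1,267,255,-78,1.013],[1,267,255,-78,1.013],[1,267,255,-78,1.013],[1,267,255,-78,1.013],[1,267,255,-78,1.013],[1,267,255,-78,1.013]]]}}

```text
time_s: 28.72
eef_pos: [588.2, 187.2, 109.4]
tool_rot: [[0.262, 0.965, -0.004], [0.965, -0.262, -0.018], [-0.019, 0.001, -1.0]]
contact_force: [-0.0, -0.1, -1.9]
finger_gap: 58.0
finger_force: 30.0
```

```bash
python3 st.py; python3 - <<'E'
from h import *
s=ctrl.read_state();print(np.degrees(np.arctan2(s['tool_rot'][1,0],s['tool_rot'][0,0])),s['finger_gap'],shift([588,187.9,60]),s['tool_rot'].round(3))
E
```

```text
28.73 [588.2 187.2 109.4] [0.2062, 0.4083, 1.5499, -0.0181, 1.1911, 0.4778] [-0.004 -0.018 -1.   ] [-0.  -0.1 -1.9]
74.82458364745041 58.029229979377924 [ 1.52145599 -0.41007924 49.42595046] [[ 0.262  0.965 -0.004]
 [ 0.965 -0.262 -0.018]
 [-0.019  0.001 -1.   ]]
```

{"op": "move_arm", "data": {"targets": [[[1,1.5,-0.4,20,0],[1,1.5,-0.4,40,0],[1,1.5,-0.4,49,0],[1,1.5,-0.4,51,0],[1,1.5,-0.4,51,0]]]}}

```text
time_s: 29.35
eef_pos: [588.3, 188.6, 58.8]
tool_rot: [[0.261, 0.965, -0.003], [0.965, -0.261, -0.018], [-0.018, 0.001, -1.0]]
contact_force: [0.0, -0.3, -1.3]
finger_gap: 57.8
finger_force: 30.0
```

```bash
python3 st.py;python3 - <<'E'
from h import *
s=ctrl.read_state()
p,d,i=cam('side');np.savez('s3.npz',p=p,d=d,**{k:np.array(i[k]) for k in i})
print(s['wrist_torque'].round(2),shift([588,187.9,56.5]),ctrl.read_state()['eef_pos'])
E
```

```text
29.35 [588.3 188.6  58.8] [0.2083, 0.4535, 1.614, -0.019, 1.0811, 0.4813] [-0.003 -0.018 -1.   ] [ 0.  -0.3 -1.3]
[ 0.   -0.08  0.01] [-0.79677463 -0.26966706  2.55038497] [588.47540399 188.64402198  59.03622869]
```

{"op": "move_arm", "data": {"targets": [[[1,-0.6,-0.3,1,0],[1,-0.6,-0.3,2,0],[1,-0.6,-0.3,2,0],[1,-0.6,-0.3,2,0]]]}}

```text
time_s: 29.9
eef_pos: [587.4, 188.0, 56.4]
tool_rot: [[0.261, 0.965, -0.004], [0.965, -0.261, -0.018], [-0.018, 0.001, -1.0]]
contact_force: [-0.2, 0.3, -0.9]
finger_gap: 57.6
finger_force: 30.0
```

{"op": "move_arm", "data": {"targets": [[[1,0,0,1,0],[1,0,0,1,0],[1,0,0,1,0]]]}}

```text
time_s: 30.28
eef_pos: [587.1, 188.1, 55.3]
tool_rot: [[0.261, 0.965, -0.005], [0.965, -0.261, -0.018], [-0.019, -0.0, -1.0]]
contact_force: [-1.3, -0.4, 0.9]
finger_gap: 57.8
finger_force: 30.0
```

{"op": "move_arm", "data": {"targets": [[[1,0,0,0.7,0],[1,0,0,0.7,0],[0.2,0,0,0,0],[0.2,0,0,0,0],[0.2,0,0,0,0],[0,0,0,-30,0],[0,0,0,-90,0],[0,0,0,-130,0],[0,0,0,-130,0],[0,0,0,-130,0]]]}}

```text
time_s: 31.52
eef_pos: [587.3, 190.1, 184.4]
tool_rot: [[0.261, 0.965, -0.006], [0.965, -0.261, -0.018], [-0.019, -0.001, -1.0]]
contact_force: [0.1, 0.8, -0.4]
finger_gap: 93.9
finger_force: 0.0
```

```bash
python3 st.py;python3 - <<'E'
from h import *
p,d,i=cam('wrist');np.savez('w10.npz',p=p,d=d,**{k:np.array(i[k]) for k in i})
r,m=housing(p,d,i,(588,188),67)
P=pts(d,i);mm=cv2.erode(m,np.ones((5,5)))>0;A=np.c_[P[mm][:,:2]-[588,188.5],np.ones(mm.sum())];print(np.linalg.lstsq(A,P[mm][:,2],rcond=None)[0])
Z=P[...,2];q=np.hypot(P[...,0]-588,P[...,1]-188.5)
rf=(q<58)&(q>36)&(Z<60)&(Z>42);A=np.c_[P[rf][:,:2]-[588,188.5],np.ones(rf.sum())];print('roof',rf.sum(),np.linalg.lstsq(A,Z[rf],rcond=None)[0])
print(ctrl.read_state()['eef_pos'])
E
```

```text
31.52 [587.3 190.1 184.4] [0.2111, 0.3576, 1.4361, -0.0173, 1.3572, 0.4788] [-0.006 -0.018 -1.   ] [ 0.1  0.8 -0.4]
housing ((587.162109375, 190.48504638671875), (38.6396484375, 56.94392013549805), 74.9056625366211) 65.53723467893387
[ 0.22153659  0.75520874 65.44646586]
roof 4887 [ 7.78423799e-03 -6.45555848e-03  5.10221987e+01]
[586.94916889 189.98520242 183.63853407]
```

The cover lies level on the rim (roof at z≈51, yaw −15.1°, centred), about 5 mm above its seat. Now I'll press it on the top centre with closed fingers.

```bash
python3 - <<'E'
from h import *
print(shift([587.5,189.3,68]))
E
```

```text
[  1.78775776   0.93352076 115.62428785]
```

{"op": "move_arm", "data": {"targets": [[[1,1.8,0.9,50,0],[1,1.8,0.9,90,0],[1,1.8,0.9,90,0],[1,1.8,0.9,90,0],[1,1.8,0.9,90,0],[1,1.8,0.9,90,0],[1,1.8,0.9,90,0],[1,1.8,0.9,90,0],[1,1.8,0.9,110,0],[1,1.8,0.9,116,0],[1,1.8,0.9,116,0],[1,1.8,0.9,116,0]]]}}

```text
time_s: 33.08
eef_pos: [589.3, 189.8, 69.8]
tool_rot: [[0.261, 0.965, -0.003], [0.965, -0.261, -0.018], [-0.018, 0.002, -1.0]]
contact_force: [-0.2, -0.0, -0.5]
finger_gap: 0.5
finger_force: 0.0
```

{"op": "move_arm", "data": {"targets": [[[1,0,0,1,0],[1,0,0,2,0],[1,0,0,2,0]]]}}

```text
time_s: 33.45
eef_pos: [588.8, 189.7, 67.4]
tool_rot: [[0.261, 0.965, -0.004], [0.965, -0.261, -0.018], [-0.019, 0.001, -1.0]]
contact_force: [-0.8, -0.6, -0.7]
finger_gap: 0.4
finger_force: 0.0
```

{"op": "move_arm", "data": {"targets": [[[1,0,1,1,0],[1,0,1,2,0],[1,0,1,2,0]]]}}

```text
time_s: 33.83
eef_pos: [590.1, 189.5, 65.7]
tool_rot: [[0.261, 0.965, -0.003], [0.965, -0.261, -0.018], [-0.018, 0.001, -1.0]]
contact_force: [0.1, -1.2, 3.0]
finger_gap: 0.5
finger_force: 1.3
```

{"op": "move_arm", "data": {"targets": [[[1,0,0,1,0],[1,0,0,1,0]]]}}

```text
time_s: 34.08
eef_pos: [590.6, 189.6, 65.2]
tool_rot: [[0.261, 0.965, -0.002], [0.965, -0.261, -0.018], [-0.017, 0.003, -1.0]]
contact_force: [-0.0, 0.6, 4.7]
finger_gap: 0.6
finger_force: 2.5
```

{"op": "move_arm", "data": {"targets": [[[1,0,-1.5,-2,0],[1,0,-2.8,-2,0],[1,0,-2.8,0,0],[1,0,-2.8,0.5,0],[1,0,-2.8,0.5,0]]]}}

```text
time_s: 34.7
eef_pos: [587.4, 190.2, 64.6]
tool_rot: [[0.261, 0.965, -0.003], [0.965, -0.261, -0.018], [-0.018, 0.002, -1.0]]
contact_force: [-0.9, 0.2, 6.3]
finger_gap: 0.4
finger_force: 2.9
```

{"op": "move_arm", "data": {"targets": [[[1,0,0,0.7,0],[1,0,0,0.7,0]]]}}

```text
time_s: 34.95
eef_pos: [587.9, 190.2, 64.4]
tool_rot: [[0.261, 0.965, -0.002], [0.965, -0.261, -0.018], [-0.018, 0.003, -1.0]]
contact_force: [-1.4, -0.5, 7.6]
finger_gap: 0.2
finger_force: 3.6
```

{"op": "move_arm", "data": {"targets": [[[1,0,0,1,0],[1,0,0,1,0]]]}}

```text
time_s: 35.2
eef_pos: [588.4, 190.2, 64.0]
tool_rot: [[0.261, 0.965, -0.001], [0.965, -0.261, -0.018], [-0.017, 0.004, -1.0]]
contact_force: [0.1, -0.3, 9.1]
finger_gap: 0.5
finger_force: 4.5
```

{"op": "move_arm", "data": {"targets": [[[1,0,0,1,0],[1,0,0,1,0]]]}}

```text
time_s: 35.45
eef_pos: [589.0, 190.3, 63.4]
tool_rot: [[0.261, 0.965, 0.001], [0.965, -0.261, -0.017], [-0.017, 0.005, -1.0]]
contact_force: [-1.3, 0.8, 12.1]
finger_gap: 0.4
finger_force: 5.4
```

{"op": "move_arm", "data": {"targets": [[[1,0,0,1,0],[1,0,0,1,0]]]}}

```text
time_s: 35.7
eef_pos: [588.5, 190.1, 62.4]
tool_rot: [[0.261, 0.965, -0.0], [0.965, -0.261, -0.018], [-0.017, 0.004, -1.0]]
contact_force: [-1.1, -1.0, 12.1]
finger_gap: -0.1
finger_force: 5.7
```

{"op": "move_arm", "data": {"targets": [[[1,0,0,1,0],[1,0,0,1,0]]]}}

```text
time_s: 35.95
eef_pos: [588.3, 190.0, 62.0]
tool_rot: [[0.261, 0.965, -0.0], [0.965, -0.261, -0.018], [-0.017, 0.004, -1.0]]
contact_force: [-2.4, -1.1, 14.9]
finger_gap: 0.1
finger_force: 7.3
```

{"op": "move_arm", "data": {"targets": [[[1,0,0,1,0],[1,0,0,1,0]]]}}

```text
time_s: 36.2
eef_pos: [588.1, 189.8, 61.6]
tool_rot: [[0.261, 0.965, -0.001], [0.965, -0.26, -0.018], [-0.018, 0.004, -1.0]]
contact_force: [-4.1, -1.9, 17.7]
finger_gap: 0.4
finger_force: 9.0
```

```bash
python3 st.py
```

```text
36.2 [588.1 189.8  61.6] [0.2109, 0.4498, 1.6125, -0.02, 1.0838, 0.4839] [-0.001 -0.018 -1.   ] [-4.1 -1.9 17.7]
```

{"op": "move_arm", "data": {"targets": [[[1,0,0,1,0],[1,0,0,1,0]]]}}

```text
time_s: 36.45
eef_pos: [588.0, 189.6, 61.3]
tool_rot: [[0.26, 0.965, -0.0], [0.965, -0.26, -0.018], [-0.018, 0.004, -1.0]]
contact_force: [-4.7, -2.3, 21.2]
finger_gap: 0.5
finger_force: 10.7
```

{"op": "move_arm", "data": {"targets": [[[1,0,0,0.8,0],[1,0,0,0.8,0]]]}}

```text
time_s: 36.7
eef_pos: [588.1, 189.6, 61.2]
tool_rot: [[0.26, 0.965, -0.0], [0.965, -0.26, -0.019], [-0.018, 0.005, -1.0]]
contact_force: [-5.7, -2.8, 24.8]
finger_gap: 0.5
finger_force: 12.4
```

The force rises hard at TCP z≈61.2. I'll back off and check the height and level of the roof.

{"op": "move_arm", "data": {"targets": [[[1,0,0,-20,0],[1,0,0,-70,0],[1,0,0,-120,0],[1,0,0,-120,0],[1,0,0,-120,0]]]}}

```text
time_s: 37.33
eef_pos: [586.8, 191.9, 175.4]
tool_rot: [[0.261, 0.965, -0.006], [0.965, -0.261, -0.018], [-0.019, -0.001, -1.0]]
contact_force: [-1.0, -0.2, -0.1]
finger_gap: 0.5
finger_force: 0.0
```

```bash
python3 st.py; cat >> h.py <<'E'
def roof(p,d,i,c=(588,189),lo=40,hi=58):
    P=pts(d,i);Z=P[...,2];q=np.hypot(P[...,0]-c[0],P[...,1]-c[1])
    rf=(q<52)&(q>36)&(Z<hi)&(Z>lo);A=np.c_[P[rf][:,:2]-c,np.ones(rf.sum())]
    k=np.linalg.lstsq(A,Z[rf],rcond=None)[0];r=Z[rf]-A@k;ok=abs(r)<2.5;k=np.linalg.lstsq(A[ok],Z[rf][ok],rcond=None)[0];print('roof',ok.sum(),k)
    bk=(q>68)&(q<80)&(Z<20)&(p[...,0]>1.6*p[...,1]);print('book',bk.sum(),np.median(Z[bk]))
E
python3 - <<'E'
from h import *
roof(*load('w10.npz'))
p,d,i=cam('wrist');np.savez('w11.npz',p=p,d=d,**{k:np.array(i[k]) for k in i})
roof(p,d,i); housing(p,d,i,(588,189),62)
E
```

```text
37.33 [586.8 191.9 175.4] [0.2142, 0.363, 1.4504, -0.0173, 1.3377, 0.4821] [-0.006 -0.018 -1.   ] [-1.  -0.2 -0.1]
roof 3407 [ 1.01954314e-02 -6.91819416e-03  5.11672156e+01]
book 2484 10.223433320230006
roof 3144 [-2.69567473e-02 -2.44820919e-02  4.71514303e+01]
book 2458 10.195448132748066
housing ((586.9129028320312, 188.74087524414062), (40.4102897644043, 57.34791946411133), 76.42930603027344) 61.623913703123606
```

One clip (world azimuth 45°) is home. The cover is still about 2.5 mm high towards the clips at 285° and 165°. I'll press on the roof near the 285° clip.

```bash
python3 - <<'E'
from h import *
print(shift([599.6,146.1,100]),shift([599.6,146.1,51]))
E
```

```text
[-39.21549009  24.87498909  75.34788995] [-38.23517987  24.98029963 124.33796957]
```

{"op": "move_arm", "data": {"targets": [[[1,-39.2,24.9,0,0],[1,-39.2,24.9,50,0],[1,-39.2,24.9,100,0],[1,-38.3,24.9,118,0],[1,-38.3,24.9,123,0],[1,-38.3,24.9,123,0]]]}}

```text
time_s: 38.12
eef_pos: [600.7, 146.4, 53.4]
tool_rot: [[0.261, 0.965, -0.006], [0.965, -0.261, -0.018], [-0.019, -0.001, -1.0]]
contact_force: [-0.2, -0.1, -0.1]
finger_gap: 1.0
finger_force: 0.0
```

{"op": "move_arm", "data": {"targets": [[[1,0,0,2,0],[1,0,0,2,0]]]}}

```text
time_s: 38.38
eef_pos: [601.5, 146.5, 52.9]
tool_rot: [[0.261, 0.965, -0.003], [0.965, -0.261, -0.018], [-0.018, 0.002, -1.0]]
contact_force: [-0.2, -0.3, 0.2]
finger_gap: 0.4
finger_force: 0.0
```

{"op": "move_arm", "data": {"targets": [[[1,0,0,1.5,0],[1,0,0,1.5,0]]]}}

```text
time_s: 38.62
eef_pos: [601.0, 146.4, 50.7]
tool_rot: [[0.261, 0.965, -0.004], [0.965, -0.261, -0.018], [-0.018, 0.001, -1.0]]
contact_force: [-0.2, 0.5, 0.0]
finger_gap: 0.1
finger_force: 0.0
```

{"op": "move_arm", "data": {"targets": [[[1,0,0,1.5,0],[1,0,0,1.5,0],[1,0,0,1.5,0]]]}}

```text
time_s: 39.0
eef_pos: [601.0, 146.3, 49.0]
tool_rot: [[0.261, 0.965, -0.004], [0.965, -0.261, -0.018], [-0.019, 0.001, -1.0]]
contact_force: [-0.5, -0.4, -0.8]
finger_gap: 0.7
finger_force: 0.0
```

{"op": "move_arm", "data": {"targets": [[[1,0,0,1.2,0],[1,0,0,1.2,0]]]}}

```text
time_s: 39.25
eef_pos: [601.2, 146.3, 47.9]
tool_rot: [[0.261, 0.965, -0.004], [0.965, -0.261, -0.018], [-0.019, 0.001, -1.0]]
contact_force: [-0.1, 0.2, 0.8]
finger_gap: 0.4
finger_force: 0.3
```

{"op": "move_arm", "data": {"targets": [[[1,0,0,1.2,0],[1,0,0,1.2,0]]]}}

```text
time_s: 39.5
eef_pos: [601.3, 146.0, 47.2]
tool_rot: [[0.261, 0.965, -0.003], [0.965, -0.261, -0.019], [-0.019, 0.002, -1.0]]
contact_force: [-0.5, -2.0, 3.8]
finger_gap: 0.3
finger_force: 2.2
```

{"op": "move_arm", "data": {"targets": [[[1,0,0,1.2,0],[1,0,0,1.2,0]]]}}

```text
time_s: 39.75
eef_pos: [601.3, 146.0, 46.1]
tool_rot: [[0.261, 0.965, -0.003], [0.965, -0.261, -0.018], [-0.019, 0.002, -1.0]]
contact_force: [-0.4, -2.2, 6.7]
finger_gap: 0.4
finger_force: 3.0
```

{"op": "move_arm", "data": {"targets": [[[1,0,0,1.2,0],[1,0,0,1.2,0]]]}}

```text
time_s: 40.0
eef_pos: [601.3, 146.0, 45.8]
tool_rot: [[0.261, 0.965, -0.003], [0.965, -0.261, -0.019], [-0.019, 0.002, -1.0]]
contact_force: [-2.2, -2.2, 9.7]
finger_gap: 0.7
finger_force: 5.2
```

{"op": "move_arm", "data": {"targets": [[[1,0,0,1,0],[1,0,0,1,0]]]}}

```text
time_s: 40.25
eef_pos: [601.2, 145.9, 45.5]
tool_rot: [[0.261, 0.965, -0.003], [0.965, -0.261, -0.019], [-0.019, 0.002, -1.0]]
contact_force: [-3.9, -2.3, 13.3]
finger_gap: 0.5
finger_force: 7.0
```

{"op": "move_arm", "data": {"targets": [[[1,0,0,-40,0],[1,36,-65,-100,0],[1,36,-65,-125,0],[1,36,-65,-125,0],[1,36,-65,-125,0]]]}}

```text
time_s: 40.88
eef_pos: [547.8, 200.1, 166.7]
tool_rot: [[0.261, 0.965, -0.005], [0.965, -0.261, -0.018], [-0.019, -0.0, -1.0]]
contact_force: [-0.0, -0.4, -0.1]
finger_gap: 0.5
finger_force: 0.0
```

```bash
python3 st.py
python3 - <<'E'
from h import *
p,d,i=cam('wrist');np.savez('w12.npz',p=p,d=d,**{k:np.array(i[k]) for k in i})
roof(p,d,i); housing(p,d,i,(588,189),61)
print(shift([543.8,200.5,80]),shift([543.8,200.5,50]))
E
```

```text
40.88 [547.8 200.1 166.7] [0.2421, 0.3182, 1.5418, -0.0172, 1.291, 0.5106] [-0.005 -0.018 -1.   ] [-0.  -0.4 -0.1]
roof 3605 [-1.35237060e-02  3.20279541e-03  4.61874784e+01]
book 2599 10.194461993377091
housing ((585.8173828125, 189.04388427734375), (39.534366607666016, 56.75550842285156), 74.91725158691406) 60.57785486474299
[ 1.43911997 -3.72561763 85.96061515] [  2.03230045  -3.68236497 115.95471901]
```

The 285° clip has snapped. Only the 165° side is still about 1 mm high, so I'll press there.

{"op": "move_arm", "data": {"targets": [[[1,1.5,-3.7,60,0],[1,2,-3.7,100,0],[1,2,-3.7,114,0],[1,2,-3.7,116,0],[1,2,-3.7,117,0],[1,2,-3.7,117,0]]]}}

```text
time_s: 41.68
eef_pos: [545.8, 201.2, 51.9]
tool_rot: [[0.261, 0.965, -0.001], [0.965, -0.261, -0.017], [-0.017, 0.003, -1.0]]
contact_force: [0.9, -1.8, -0.6]
finger_gap: 0.2
finger_force: 0.0
```

{"op": "move_arm", "data": {"targets": [[[1,0,0,1.5,0],[1,0,0,1.5,0]]]}}

```text
time_s: 41.92
eef_pos: [544.8, 201.1, 49.5]
tool_rot: [[0.261, 0.965, -0.003], [0.965, -0.261, -0.018], [-0.018, 0.001, -1.0]]
contact_force: [-0.1, -0.6, -0.3]
finger_gap: 0.6
finger_force: 0.0
```

{"op": "move_arm", "data": {"targets": [[[1,0,0,1.5,0],[1,0,0,1.5,0]]]}}

```text
time_s: 42.18
eef_pos: [544.5, 200.9, 47.4]
tool_rot: [[0.261, 0.965, -0.004], [0.965, -0.261, -0.018], [-0.019, 0.0, -1.0]]
contact_force: [0.3, 0.3, -0.7]
finger_gap: 0.6
finger_force: 0.0
```

{"op": "move_arm", "data": {"targets": [[[1,0,0,1.2,0],[1,0,0,1.2,0]]]}}

```text
time_s: 42.42
eef_pos: [544.5, 200.9, 46.1]
tool_rot: [[0.261, 0.965, -0.004], [0.965, -0.261, -0.018], [-0.019, 0.0, -1.0]]
contact_force: [-0.0, 0.2, -0.7]
finger_gap: 0.3
finger_force: 0.0
```

{"op": "move_arm", "data": {"targets": [[[1,0,0,1.2,0],[1,0,0,1.2,0]]]}}

```text
time_s: 42.68
eef_pos: [544.6, 201.0, 45.7]
tool_rot: [[0.261, 0.965, -0.004], [0.965, -0.261, -0.018], [-0.018, 0.001, -1.0]]
contact_force: [-1.7, -0.5, 4.8]
finger_gap: 0.3
finger_force: 2.3
```

{"op": "move_arm", "data": {"targets": [[[1,0,0,1.2,0],[1,0,0,1.2,0]]]}}

```text
time_s: 42.92
eef_pos: [544.6, 201.0, 45.5]
tool_rot: [[0.261, 0.965, -0.004], [0.965, -0.261, -0.018], [-0.018, 0.001, -1.0]]
contact_force: [-3.4, -0.7, 10.0]
finger_gap: 0.5
finger_force: 5.2
```

{"op": "move_arm", "data": {"targets": [[[1,0,0,1.2,0],[1,0,0,1.2,0]]]}}

```text
time_s: 43.18
eef_pos: [544.5, 201.0, 45.2]
tool_rot: [[0.261, 0.965, -0.003], [0.965, -0.261, -0.018], [-0.018, 0.001, -1.0]]
contact_force: [-4.7, -1.0, 16.0]
finger_gap: 0.2
finger_force: 7.9
```

Stiff contact at the home height, so this side is seated. I'll lift, check the level, then press near the third clip.

{"op": "move_arm", "data": {"targets": [[[1,0,0,-40,0],[1,35,65,-90,0],[1,35,65,-125,0],[1,35,65,-125,0],[1,35,65,-125,0]]]}}

```text
time_s: 43.8
eef_pos: [616.1, 219.7, 166.1]
tool_rot: [[0.261, 0.965, -0.006], [0.965, -0.261, -0.018], [-0.019, -0.001, -1.0]]
contact_force: [-0.9, -0.4, -0.4]
finger_gap: 0.5
finger_force: 0.0
```

```bash
python3 st.py
python3 - <<'E'
from h import *
p,d,i=cam('wrist');np.savez('w13.npz',p=p,d=d,**{k:np.array(i[k]) for k in i})
roof(p,d,i); housing(p,d,i,(588,189),61)
print(shift([619,219,80]),shift([619,219,48]))
p,d,i=cam('side');np.savez('s4.npz',p=p,d=d,**{k:np.array(i[k]) for k in i})
E
```

```text
43.8 [616.1 219.7 166.1] [0.2461, 0.4234, 1.3766, -0.0169, 1.3519, 0.5138] [-0.006 -0.018 -1.   ] [-0.9 -0.4 -0.4]
roof 2565 [-3.79234245e-04 -1.66099477e-04  4.57459494e+01]
book 2203 10.250294169904159
housing ((585.9624633789062, 189.3904571533203), (39.9442138671875, 57.11924362182617), 74.91767120361328) 60.02080249733579
[ 2.13961995  3.82427071 85.40514068] [  2.78624504   3.89945859 117.39851848]
```

The roof is level (slope below 0.0005), 35.5 mm above the book, which is exactly home. One last look before handing in.

```bash
python3 - <<'E'
from h import *
p=load('s4.npz')[0];q=load('w13.npz')[0]
save('fin.png',cv2.resize(np.vstack([p[60:360],q[0:300]]),(640,600)))
E
```

```text
(no output)
```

View pics/fin.png

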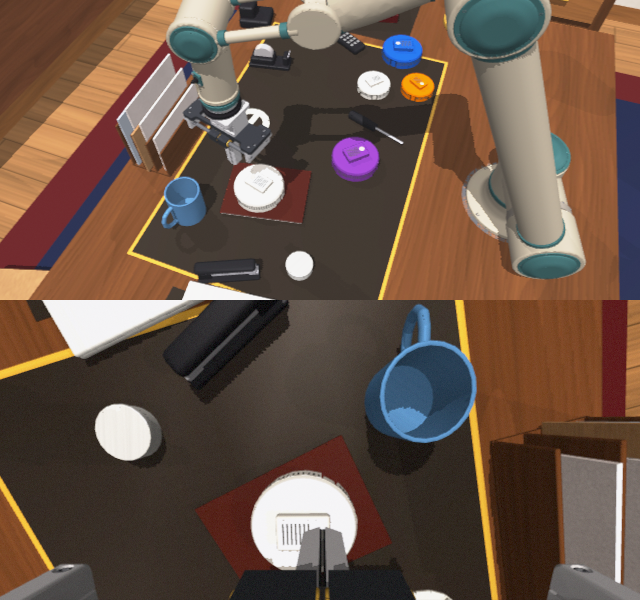

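The finished alarm lies flat on the book at about (260,187) in the side view. The other things are where they were, and the gripper is clear of everything.

```bash
python3 -c "
from station import ticket
print(ticket.hand_in())"
```

```text
the job is handed in; nothing more can be done
None
```

I handed the job in at about 44 s: the battery lies flat in its bay and the cover sits level at its home height on the base, pressed with at most about 25 N; early on a wrong-way half turn briefly tilted the gripper down beside the base, with no contact force and no sign in the pictures that anything moved.

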